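Put the glass globes away in the dimpled drawer

ROBOT

A 7-joint arm with a two-finger parallel gripper is mounted at the origin on the work surface. World frame = base frame: x ahead of the robot, y to its left, z up, the work surface at z = 0. Lengths are in mm, angles in rad, forces in N, time in s.
With the tool pointing down it reaches from about 400 to 875 mm from the base axis. Payload 6.5 kg.
Tool frame: the origin (TCP) lies midway between the tips of the shut fingers; the grasp point (between the pads) lies 19 mm behind it; y points along the fingers, z is the direction in which the jaws open and shut, and the axes are right-handed (so a half turn about y gives the same grasp; the last joint's range is limited). The gripper opens to 85 mm and grips with 20 to 120 N. Pads are 22 mm wide; open, the fingers measure 114 mm over their backs; the gripper's body (76 mm by 85 mm) begins 54 mm behind the grasp point. The pads swing forward as they close: fully open they stand 13 mm farther back than shut.
Start: joints at [1.187, 0.536, -0.004, 1.538, 0.003, 1.067, -0.071], TCP at [203.106, -617.445, 231.29] pointing down, gripper open.
Joint ranges: [-2.7, 2.7], [-0.37, 2.16], [-1.27, 1.26], [0.24, 2.4], [-1.31, 4.45], [0.19, 1.91], [-2.76, 2.76]. Speed limits (rad/s): [2.39, 2.39, 3.14, 3.14, 3.14, 3.14, 3.14].

INTERFACE

Orientations are given as a rotation vector (axis times angle).
In Python, from station import manip gives the robot as it stands.
- The arm moves only by the tool drive_tool, never from a script. Its argument "rows" is a list of rows, each an object with "offset": the shift along the tool's x, y, z scaled (see below), a list of three; "angular": the turn, a rotation vector about the tool's x, y, z scaled (see below), a list of three; "claw": the closure, from 0 (fully open) to 1 (shut). In form: [{"offset": [dx, dy, dz], "angular": [ax, ay, az], "claw": claw}, ...]. A call has 1 to 12 rows; each row is the pose to reach, as a shift and turn from the pose measured when the call began, along the tool's axes at that moment; what a row does not reach only later rows make up. The controller multiplies each number of a shift by 0.75 m and each number of a turn by 90 degrees. A row lasts 1/8 s, in which the tool goes at most 62.5 mm and 10.7 degrees, less where a joint would pass 70% of its speed; a pose out of reach is approached as far as the arm can. A call with a number of a shift or a turn outside -1 to 1 is refused whole. A call with a gripper value outside its range is refused whole. The fingers move at their own pace and stop on an object; "grip_force" is the grip in N (left out, the last holds). Time passes only in rows, so rows that repeat a pose let the fingers close. It gives the time, the measured TCP pose, the force and the opening at its end, in the units of the state.
- manip.get_state(): the state, without advancing time (a new reading comes with each control period).
- manip.snapshot(name): name is "side" or "top"; returns a dict with "image" (480x640x3 uint8, red, green, blue), "fx", "fy", "cx", "cy" (pixels), "distortion" ([k1, k2, p1, p2, k3] as OpenCV has them; the pictures are not rectified), "eye" and "attitude" of the camera in the world. Camera axes: x right, y down, z forward; pixel columns grow to the right and rows downward; lengths in mm; the calibration is good to about 2 mm. A picture is of the moment at which its call begins. There is no depth.
- manip.close_job(): hands the job in, once; it reports no verdict.
The state is a dict: "t": time; "joint_pos": joint angles; "joint_velocities": joint speeds; "effort": joint torques, N m; "ee_pos": TCP position; "tool_rot": TCP orientation; "wrist_force": force on the tool from outside, world axes, zero at the start; "wrist_torque": the same for the moment, N m; "width": finger opening in mm.
Only numpy, scipy, OpenCV 4.12 (cv2) and the standard library are available. Lean on these libraries where they do the work, as an engineer would, in place of code of your own. Each camera call takes 0.05 s, during which the arm holds its last target.

TASK

Pull the cabinet's drawer out until it stops, then set every glass globe from the cooling tray into the drawer's dimpled tray, one to a pocket: amber globes in the row nearest the handle, teal globes in the row at the back. Hold the glass lightly and set it down softly, neither dropping it nor pressing it into the tray. With all of them seated slide the drawer fully home, globes still in their pockets, and leave the other things on the bench alone.

Things in the scene. Friction and masses are not known exactly. Their poses are not given: they have to be found in the camera images.
- drawer (a joint): the shallow drawer of a low wooden cabinet (260 deep in x, 290 wide in y, 88 high, fixed to the bench, its front looking roughly at the robot, at a yaw that varies), in m: 0 = fully home, 0.155 = pulled out against its stop. It slides straight out along the cabinet's -x with about 1.5 N of friction and stays where it is left
- handle (a point): middle of the drawer's steel bar handle: a round bar 110 mm long, 10 mm thick, running along the cabinet's y, 35 mm in front of the drawer's dark front panel and 57 mm above the bench (31 mm below the cabinet's top); free below and above. Its axes are the cabinet's: the drawer opens along -x, the bar runs along y. The panel is 12 mm thick, and its top edge is 66 mm above the bench
- dimple_tray (a point): centre of the top of the dark dimpled tray fixed in the drawer and moving with it, 160 (x) x 262 (y), its flat top 30 mm above the bench with a 10 mm high lip at the sides and at the back; axes as the cabinet's. It has two rows of three round pockets, the rows 70 mm apart, 72 mm from pocket to pocket in a row. With the drawer out at its stop the back row is 42 mm clear of the cabinet's face and the front row 43 mm behind the front panel
- front_left (a point): mouth centre, level with the tray's top, of a round pocket 32 mm across and 12 mm deep: front row (nearest the handle), left (+y); z up. A globe that sits in it rests on the pocket's edge, its centre 15 mm above this point
- front_mid (a point): mouth centre, level with the tray's top, of a round pocket 32 mm across and 12 mm deep: front row (nearest the handle), middle; z up. A globe that sits in it rests on the pocket's edge, its centre 15 mm above this point
- front_right (a point): mouth centre, level with the tray's top, of a round pocket 32 mm across and 12 mm deep: front row (nearest the handle), right (-y); z up. A globe that sits in it rests on the pocket's edge, its centre 15 mm above this point
- back_left (a point): mouth centre, level with the tray's top, of a round pocket 32 mm across and 12 mm deep: back row (farthest from the handle), left (+y); z up. A globe that sits in it rests on the pocket's edge, its centre 15 mm above this point
- back_mid (a point): mouth centre, level with the tray's top, of a round pocket 32 mm across and 12 mm deep: back row (farthest from the handle), middle; z up. A globe that sits in it rests on the pocket's edge, its centre 15 mm above this point
- back_right (a point): mouth centre, level with the tray's top, of a round pocket 32 mm across and 12 mm deep: back row (farthest from the handle), right (-y); z up. A globe that sits in it rests on the pocket's edge, its centre 15 mm above this point
- amber1_c (a point): centre of a fragile amber (orange) glass globe: a 44 mm ball on a flat foot disc 26 mm across, level with its lowest point (centre 22 mm above what it stands on), a small brass cap and loop on top (to 34 mm above the centre); 40 g; may be absent. Breaks if gripped with over 50 N a finger, pressed on with over 20 N or dropped over 40 mm. If it has fallen over it may be set in its pocket lying
- amber2_c (a point): centre of a fragile amber (orange) glass globe: a 44 mm ball on a flat foot disc 26 mm across, level with its lowest point (centre 22 mm above what it stands on), a small brass cap and loop on top (to 34 mm above the centre); 40 g; may be absent. Breaks if gripped with over 50 N a finger, pressed on with over 20 N or dropped over 40 mm. If it has fallen over it may be set in its pocket lying
- amber3_c (a point): centre of a fragile amber (orange) glass globe: a 44 mm ball on a flat foot disc 26 mm across, level with its lowest point (centre 22 mm above what it stands on), a small brass cap and loop on top (to 34 mm above the centre); 40 g; may be absent. Breaks if gripped with over 50 N a finger, pressed on with over 20 N or dropped over 40 mm. If it has fallen over it may be set in its pocket lying
- teal1_c (a point): centre of a fragile teal (dark blue-green) glass globe: a 44 mm ball on a flat foot disc 26 mm across, level with its lowest point (centre 22 mm above what it stands on), a small brass cap and loop on top (to 34 mm above the centre); 40 g; may be absent. Breaks if gripped with over 50 N a finger, pressed on with over 20 N or dropped over 40 mm. If it has fallen over it may be set in its pocket lying
- teal2_c (a point): centre of a fragile teal (dark blue-green) glass globe: a 44 mm ball on a flat foot disc 26 mm across, level with its lowest point (centre 22 mm above what it stands on), a small brass cap and loop on top (to 34 mm above the centre); 40 g; may be absent. Breaks if gripped with over 50 N a finger, pressed on with over 20 N or dropped over 40 mm. If it has fallen over it may be set in its pocket lying
- teal3_c (a point): centre of a fragile teal (dark blue-green) glass globe: a 44 mm ball on a flat foot disc 26 mm across, level with its lowest point (centre 22 mm above what it stands on), a small brass cap and loop on top (to 34 mm above the centre); 40 g; may be absent. Breaks if gripped with over 50 N a finger, pressed on with over 20 N or dropped over 40 mm. If it has fallen over it may be set in its pocket lying
- cooling_tray: shallow aluminium cooling tray fixed to the bench, 300 (x) x 220 (y), its floor 4 mm and its rim 18 mm above the bench (4 mm thick), where the globes stand at the start; origin at the centre of its underside
- crucible: small white ceramic crucible, 40 across, 18 high, on the bench beside the cooling tray; not part of the job; origin at the centre of its underside
- flux_jar: jar with a green lid, 48 across, 50 high, on top of the cabinet; not part of the job; origin at the centre of its underside
- burr_block: wooden block 90 x 70 x 30 with small burrs with coloured heads, 64 high in all; not part of the job; origin at the centre of its underside
- solder_brick: pale soldering brick 100 x 70 x 25; not part of the job; origin at the centre of its underside
- tweezers: steel tweezers 160 long, lying; not part of the job; origin at the centre of its underside
- ring_cone: steel ring-sizing cone, foot 56 across, 90 high; not part of the job; origin at the centre of its underside
- bead_dish: small blue bowl 80 across, 28 high; not part of the job; origin at the centre of its underside
There are look-alikes about, which are no part of the job. Leave any purple look-alike of the part that bears amber1_c alone.

How it is judged (in metres and radians):
On the way, in this order (a step that is already met when the one before it is completed fails the run):
1. the drawer has been pulled out to its stop (value of joint drawer above 0.149 m), for 0.2 s.
2. all the globes sit in pockets of their own row, let go, with the drawer still out (((horizontal distance between amber1_c and front_left below 0.005 m and z of amber1_c in the frame of front_left between 0.01 and 0.0185 m) or (horizontal distance between amber1_c and front_mid below 0.005 m and z of amber1_c in the frame of front_mid between 0.01 and 0.0185 m) or (horizontal distance between amber1_c and front_right below 0.005 m and z of amber1_c in the frame of front_right between 0.01 and 0.0185 m)) and ((horizontal distance between amber2_c and front_left below 0.005 m and z of amber2_c in the frame of front_left between 0.01 and 0.0185 m) or (horizontal distance between amber2_c and front_mid below 0.005 m and z of amber2_c in the frame of front_mid between 0.01 and 0.0185 m) or (horizontal distance between amber2_c and front_right below 0.005 m and z of amber2_c in the frame of front_right between 0.01 and 0.0185 m)) and ((horizontal distance between amber3_c and front_left below 0.005 m and z of amber3_c in the frame of front_left between 0.01 and 0.0185 m) or (horizontal distance between amber3_c and front_mid below 0.005 m and z of amber3_c in the frame of front_mid between 0.01 and 0.0185 m) or (horizontal distance between amber3_c and front_right below 0.005 m and z of amber3_c in the frame of front_right between 0.01 and 0.0185 m)) and ((horizontal distance between teal1_c and back_left below 0.005 m and z of teal1_c in the frame of back_left between 0.01 and 0.0185 m) or (horizontal distance between teal1_c and back_mid below 0.005 m and z of teal1_c in the frame of back_mid between 0.01 and 0.0185 m) or (horizontal distance between teal1_c and back_right below 0.005 m and z of teal1_c in the frame of back_right between 0.01 and 0.0185 m)) and ((horizontal distance between teal2_c and back_left below 0.005 m and z of teal2_c in the frame of back_left between 0.01 and 0.0185 m) or (horizontal distance between teal2_c and back_mid below 0.005 m and z of teal2_c in the frame of back_mid between 0.01 and 0.0185 m) or (horizontal distance between teal2_c and back_right below 0.005 m and z of teal2_c in the frame of back_right between 0.01 and 0.0185 m)) and ((horizontal distance between teal3_c and back_left below 0.005 m and z of teal3_c in the frame of back_left between 0.01 and 0.0185 m) or (horizontal distance between teal3_c and back_mid below 0.005 m and z of teal3_c in the frame of back_mid between 0.01 and 0.0185 m) or (horizontal distance between teal3_c and back_right below 0.005 m and z of teal3_c in the frame of back_right between 0.01 and 0.0185 m)) and linear speed of each of amber1, amber2, amber3, teal1, teal2, teal3 below 0.02 m/s and value of joint drawer above 0.125 m and contact force between each of amber1, amber2, amber3, teal1, teal2, teal3 and the fingers below 0.1 N), for 0.2 s.
3. the drawer is fully home with the globes in their pockets (((horizontal distance between amber1_c and front_left below 0.005 m and z of amber1_c in the frame of front_left between 0.01 and 0.0185 m) or (horizontal distance between amber1_c and front_mid below 0.005 m and z of amber1_c in the frame of front_mid between 0.01 and 0.0185 m) or (horizontal distance between amber1_c and front_right below 0.005 m and z of amber1_c in the frame of front_right between 0.01 and 0.0185 m)) and ((horizontal distance between amber2_c and front_left below 0.005 m and z of amber2_c in the frame of front_left between 0.01 and 0.0185 m) or (horizontal distance between amber2_c and front_mid below 0.005 m and z of amber2_c in the frame of front_mid between 0.01 and 0.0185 m) or (horizontal distance between amber2_c and front_right below 0.005 m and z of amber2_c in the frame of front_right between 0.01 and 0.0185 m)) and ((horizontal distance between amber3_c and front_left below 0.005 m and z of amber3_c in the frame of front_left between 0.01 and 0.0185 m) or (horizontal distance between amber3_c and front_mid below 0.005 m and z of amber3_c in the frame of front_mid between 0.01 and 0.0185 m) or (horizontal distance between amber3_c and front_right below 0.005 m and z of amber3_c in the frame of front_right between 0.01 and 0.0185 m)) and ((horizontal distance between teal1_c and back_left below 0.005 m and z of teal1_c in the frame of back_left between 0.01 and 0.0185 m) or (horizontal distance between teal1_c and back_mid below 0.005 m and z of teal1_c in the frame of back_mid between 0.01 and 0.0185 m) or (horizontal distance between teal1_c and back_right below 0.005 m and z of teal1_c in the frame of back_right between 0.01 and 0.0185 m)) and ((horizontal distance between teal2_c and back_left below 0.005 m and z of teal2_c in the frame of back_left between 0.01 and 0.0185 m) or (horizontal distance between teal2_c and back_mid below 0.005 m and z of teal2_c in the frame of back_mid between 0.01 and 0.0185 m) or (horizontal distance between teal2_c and back_right below 0.005 m and z of teal2_c in the frame of back_right between 0.01 and 0.0185 m)) and ((horizontal distance between teal3_c and back_left below 0.005 m and z of teal3_c in the frame of back_left between 0.01 and 0.0185 m) or (horizontal distance between teal3_c and back_mid below 0.005 m and z of teal3_c in the frame of back_mid between 0.01 and 0.0185 m) or (horizontal distance between teal3_c and back_right below 0.005 m and z of teal3_c in the frame of back_right between 0.01 and 0.0185 m)) and value of joint drawer below 0.006 m), for 0.2 s.
At the end, for the whole second after the job is handed in: the drawer is within 6 mm of fully home; every globe present is at rest in a pocket of its row (amber front, teal back), its centre within 5 mm of the pocket's axis and 10 to 18.5 mm above the tray's top; the bystanders are within 30 mm of where they were (all of step 3 and linear speed of each of amber1, amber2, amber3, teal1, teal2, teal3 below 0.02 m/s and distance of each of crucible, flux_jar, burr_block, solder_brick, tweezers, ring_cone, bead_dish from where it was at the start of the episode below 0.03 m); the robot touches nothing.
It fails at once if a globe is let fall into the drawer from more than about 40 mm (it falls faster than 0.8 m/s over the tray, out of the fingers) ((linear speed of amber1 above 0.8 m/s and horizontal distance between amber1_c and dimple_tray below 0.15 m and z of amber1_c in the frame of dimple_tray above 0.02 m and contact force between amber1 and the fingers below 0.05 N) or (linear speed of amber2 above 0.8 m/s and horizontal distance between amber2_c and dimple_tray below 0.15 m and z of amber2_c in the frame of dimple_tray above 0.02 m and contact force between amber2 and the fingers below 0.05 N) or (linear speed of amber3 above 0.8 m/s and horizontal distance between amber3_c and dimple_tray below 0.15 m and z of amber3_c in the frame of dimple_tray above 0.02 m and contact force between amber3 and the fingers below 0.05 N) or (linear speed of teal1 above 0.8 m/s and horizontal distance between teal1_c and dimple_tray below 0.15 m and z of teal1_c in the frame of dimple_tray above 0.02 m and contact force between teal1 and the fingers below 0.05 N) or (linear speed of teal2 above 0.8 m/s and horizontal distance between teal2_c and dimple_tray below 0.15 m and z of teal2_c in the frame of dimple_tray above 0.02 m and contact force between teal2 and the fingers below 0.05 N) or (linear speed of teal3 above 0.8 m/s and horizontal distance between teal3_c and dimple_tray below 0.15 m and z of teal3_c in the frame of dimple_tray above 0.02 m and contact force between teal3 and the fingers below 0.05 N)).
It fails at once if a globe is knocked on or pressed into the dimpled tray (more than 20 N) (contact force between any of amber1, amber2, amber3, teal1, teal2, teal3 and drawer above 20 N).
It fails at once if a globe is squeezed hard in the fingers (more than 100 N, both fingers together) (contact force between any of amber1, amber2, amber3, teal1, teal2, teal3 and the fingers above 100 N).
It fails at once if something that is not part of the job is pushed more than 40 mm or tipped over (distance of any of crucible, flux_jar, burr_block, solder_brick, tweezers, ring_cone, bead_dish from where it was at the start of the episode above 0.04 m or angle between any of crucible, flux_jar, burr_block, solder_brick, tweezers, ring_cone, bead_dish's own z axis and vertical above 0.6 rad).
Of amber1, amber2, amber3, teal1, teal2, teal3 only 4 to 6 are there at a start; the rules pass over those that are not, and their reading is None.
At some moment in a run one of amber1, amber2, amber3, teal1, teal2, teal3 may be knocked a few centimetres aside while the robot is not near it.
It also fails if it takes over 210 s, if anything falls off the work surface, if the arm or the gripper's body presses on something with over 40 N, if the wrist force passes 120 N, or if a joint passes its speed limit or range.

## Working session

There is one attempt and no reset: what is moved stays moved. The work goes in short steps, Python scripts to look and compute and a tool call to move; the robot and the scene stay as the last step left them, time stands still between calls to the robot, and variables do not carry over. Pictures are saved under pics/ and viewed, and the job is handed in when it is done.

Besides the shell and the picture viewer there is one more tool, called as name(argument=value, ...) on one line, values as JSON. drive_tool: Moves the arm, as the interface text tells. Shifts and turns lie within -1 to 1; 1 stands for 0.75 m of shift or 90 degrees of turn. Its arguments: {"type":"object","properties":{"rows":{"type":"array"},"grip_force":{"type":"number"}},"required":["rows"]}

```bash
ls; mkdir -p pics
python3 - <<'E'
from station import manip
import cv2,numpy as np
print(manip.get_state())
for n in("side","top"):
    s=manip.snapshot(n); cv2.imwrite(f"pics/{n}0.png",s["image"][:,:,::-1]); print({k:v for k,v in s.items() if k!="image"})
E
```

```text
pics
{'t': 0.0, 'joint_pos': array([ 1.18679176,  0.53719275, -0.00445146,  1.53887397,  0.00256356,
        1.0673364 , -0.07119004]), 'joint_velocities': array([-2.03034085e-04,  4.55082792e-05,  1.93882736e-03, -1.17750938e-03,
       -8.89153916e-04, -6.59592370e-04,  1.52810930e-05]), 'effort': array([ 6.41603692e-04, -5.83410180e+01,  1.04879938e+00, -2.59108400e+01,
        1.23080591e-02,  9.34724958e-03,  7.66563772e-06]), 'ee_pos': array([ 202.90895388, -616.83298537,  230.39542597]), 'tool_rot': array([-0.32897009,  2.05170276, -2.04803853]), 'wrist_force': array([ 1.03962576,  0.82542015, -0.88627682]), 'wrist_torque': array([0.00600536, 0.02079121, 0.00837753]), 'width': 85.47159144473028}
{'fx': 494.12222898047736, 'fy': 494.12222898047736, 'cx': 314.9016395470736, 'cy': 241.81644775932716, 'distortion': array([-0.03088084,  0.        ,  0.        ,  0.        ,  0.        ]), 'eye': array([-121.15506471, -682.47533235,  867.4086359 ]), 'attitude': array([-2.13868016,  0.86063454, -0.41412142])}
{'fx': 538.69292724515, 'fy': 538.69292724515, 'cx': 335.897184897104, 'cy': 232.06238195466156, 'distortion': array([-0.15607896,  0.        ,  0.        ,  0.        ,  0.        ]), 'eye': array([ 187.66696708,   -5.66614278, 1675.56479034]), 'attitude': array([-1.99912924,  2.20583541, -0.25099258])}
```

View pics/side0.png

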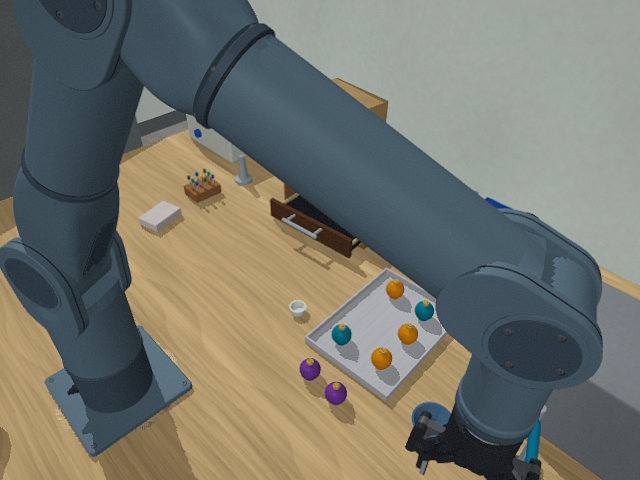

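View pics/top0.png

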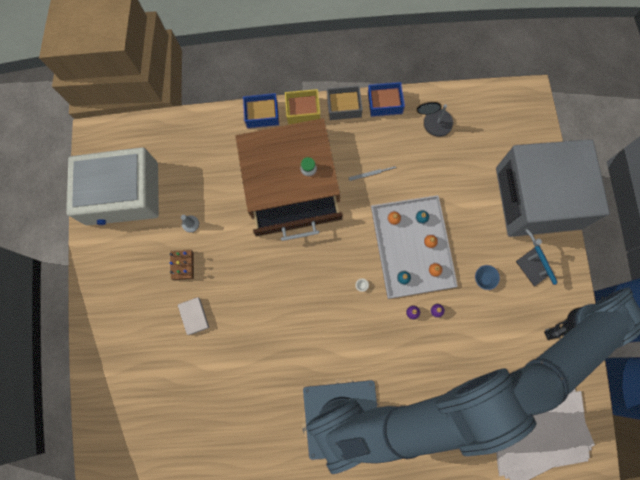

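```bash
cat > h.py <<'E'
from station import manip
import cv2,numpy as np
from scipy.spatial.transform import Rotation as R
def snap(n,save=None):
    s=manip.snapshot(n)
    if save: cv2.imwrite(f"pics/{save}.png",s["image"][:,:,::-1])
    s["K"]=np.array([[s["fx"],0,s["cx"]],[0,s["fy"],s["cy"]],[0,0,1]])
    s["Rm"]=R.from_rotvec(s["attitude"]).as_matrix()
    return s
def rays(s,px):
    px=np.asarray(px,float).reshape(-1,1,2)
    u=cv2.undistortPoints(px,s["K"],s["distortion"]).reshape(-1,2)
    d=np.c_[u,np.ones(len(u))]@s["Rm"].T
    return d/np.linalg.norm(d,axis=1,keepdims=True)
def plane(s,px,z):
    d=rays(s,px); t=(z-s["eye"][2])/d[:,2]
    return s["eye"]+d*t[:,None]
def proj(s,P):
    P=np.asarray(P,float).reshape(-1,3); rv=cv2.Rodrigues(s["Rm"].T)[0]; tv=-s["Rm"].T@s["eye"]
    return cv2.projectPoints(P,rv,tv,s["K"],s["distortion"])[0].reshape(-1,2)
def tri(s1,p1,s2,p2):
    d1=rays(s1,[p1])[0];d2=rays(s2,[p2])[0]
    t=np.linalg.lstsq(np.c_[d1,-d2],s2["eye"]-s1["eye"],rcond=None)[0]
    a=s1["eye"]+d1*t[0];b=s2["eye"]+d2*t[1]
    return (a+b)/2,np.linalg.norm(a-b)
def blobs(s,col,amin=25):
    h=cv2.cvtColor(s["image"],cv2.COLOR_RGB2HSV)
    lo,hi={"amber":((8,170,120),(22,255,255)),"teal":((86,130,40),(100,255,255)),"purple":((130,100,30),(155,255,255))}[col]
    m=cv2.inRange(h,lo,hi); m=cv2.morphologyEx(m,cv2.MORPH_CLOSE,np.ones((3,3)))
    out=[]
    for c in cv2.findContours(m,cv2.RETR_EXTERNAL,cv2.CHAIN_APPROX_NONE)[0]:
        if len(c)<5 or cv2.contourArea(c)<amin: continue
        (x,y),r=cv2.minEnclosingCircle(c); out.append((round(x,1),round(y,1),round(r,1),cv2.contourArea(c)))
    return out
# jaw direction angle psi in world (tool z), tool y down
def Rdown(psi):
    z=np.array([np.cos(psi),np.sin(psi),0]);y=np.array([0,0,-1.]);x=np.cross(y,z)
    return R.from_matrix(np.c_[x,y,z])
def cmd(P,psi=None,Rt=None):
    st=manip.get_state(); R0=R.from_rotvec(st["tool_rot"])
    if Rt is None:
        if psi is None: Rt=R0
        else:
            Rt=min((Rdown(psi),Rdown(psi+np.pi)),key=lambda r:(R0.inv()*r).magnitude())
    o=R0.inv().apply(np.asarray(P,float)-st["ee_pos"])/750
    a=(R0.inv()*Rt).as_rotvec()/(np.pi/2)
    print("offset",np.round(o,4),"angular",np.round(a,4))
def st():
    s=manip.get_state(); M=R.from_rotvec(s["tool_rot"]).as_matrix()
    print("t",round(s["t"],2),"ee",s["ee_pos"].round(1),"jaw psi",round(float(np.arctan2(M[1,2],M[0,2])),3),"ydir",M[:,1].round(3),"q",s["joint_pos"].round(2),"F",s["wrist_force"].round(1),"w",round(s["width"],1))
E
python3 - <<'E'
from h import *
a=snap("top");b=snap("side")
for c in("amber","teal","purple"):
    print(c,"top"); 
    for q in blobs(a,c): print(q,plane(a,[q[:2]],26)[0].round(1))
    print("side")
    for q in blobs(b,c): print(q,plane(b,[q[:2]],26)[0].round(1))
st()
im=a["image"][110:260,210:360,::-1]; cv2.imwrite("pics/c1.png",cv2.resize(im,(600,600),interpolation=cv2.INTER_CUBIC))
im=a["image"][190:330,360:500,::-1]; cv2.imwrite("pics/c2.png",cv2.resize(im,(600,600),interpolation=cv2.INTER_CUBIC))
E
```

```text
amber top
(435.0, 269.4, 5.5, 43.0) [ 419.8 -335.8   26. ]
(430.3, 241.1, 5.4, 45.5) [ 510.6 -333.3   26. ]
(394.0, 217.5, 5.3, 43.0) [ 597.9 -228.5   26. ]
side
(380.8, 358.4, 10.8, 273.5) [ 419.  -334.5   26. ]
(407.1, 333.9, 10.1, 249.5) [ 510.1 -332.2   26. ]
(394.6, 289.3, 9.1, 202.5) [ 596.5 -227.8   26. ]
teal top
(403.7, 277.2, 5.8, 43.5) [ 405.5 -235.3   26. ]
(546.0, 264.5, 20.6, 107.0) [ 397.9 -694.8   26. ]
(422.0, 216.5, 5.6, 47.0) [ 592.5 -317.8   26. ]
side
(533.0, 441.5, 21.4, 330.0) [ 477.1 -645.1   26. ]
(340.9, 334.5, 9.9, 231.0) [ 404.8 -233.8   26. ]
(423.8, 310.8, 9.7, 223.0) [ 591.3 -317.2   26. ]
purple top
(412.8, 312.0, 6.2, 103.0) [ 296.  -250.1   26. ]
(437.0, 310.4, 6.2, 99.5) [ 292.9 -325.    26. ]
side
(335.5, 392.8, 11.3, 296.0) [ 292.6 -326.2   26. ]
(309.4, 369.2, 10.8, 261.5) [ 293.7 -251.5   26. ]
t 0.2 ee [ 203.  -617.1  230.7] jaw psi -1.253 ydir [-0.     0.001 -1.   ] q [ 1.19  0.54 -0.    1.54  0.    1.07 -0.07] F [0.3 0.3 1. ] w 85.2
```

View pics/c1.png

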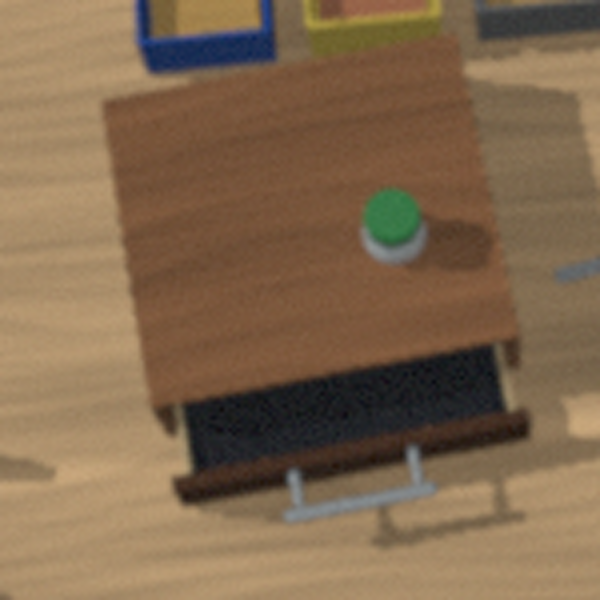

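View pics/c2.png

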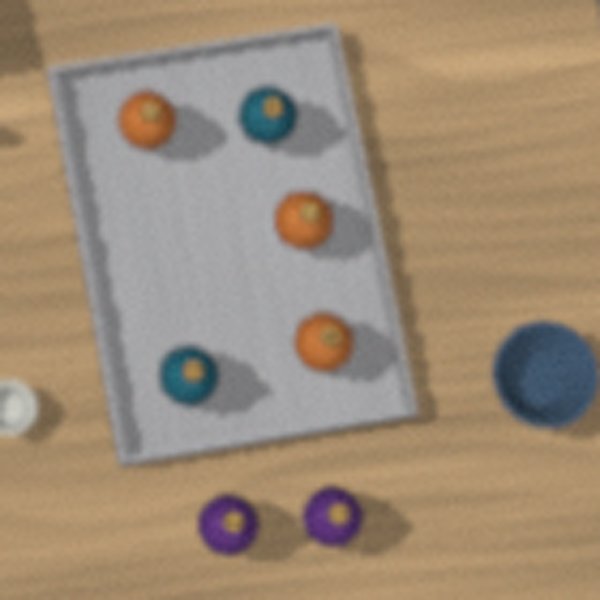

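Candidates: amber (394,218), (430,241), (435,269); teal (422,216), (404,277), all in the tray, which is what I want. Look-alikes that I leave alone are the purple ones at (413,312) and (437,310). The drawer stands partly open, and its handle runs (282,239)–(318,232).

Run:
```python
from h import *
a=snap("top");b=snap("side")
C=plane(a,[[236.25,135],[324.5,119.5],[339.5,195],[249.5,211.25]],88); print(C.round(1))
c=C.mean(0);print("centre",c)
for i in range(4):
    d=C[(i+1)%4]-C[i]; print(np.linalg.norm(d),np.degrees(np.arctan2(d[1],d[0])))
H=plane(a,[[282.5,239.25],[318.25,232]],59); d=H[1]-H[0]
print(H.round(1),np.linalg.norm(d),np.degrees(np.arctan2(d[1],d[0])),H.mean(0))
hb=proj(b,H);print(hb)
x0,y0=(hb.mean(0)-50).astype(int)
cv2.imwrite("pics/c3.png",cv2.resize(b["image"][y0:y0+100,x0:x0+100,::-1],(600,600),interpolation=cv2.INTER_CUBIC));print(x0,y0)
```

```text
[[902.5 246.3  88. ]
 [926.4 -39.2  88. ]
 [669.9 -61.8  88. ]
 [645.7 218.   88. ]]
centre [786.14477167  90.81609995  88.        ]
286.4672637353864 -85.20097567321173
257.5232167920489 -174.9685841375497
280.79793877569983 94.9372580752075
258.2858556409317 6.288709528942013
[[554.8 125.8  59. ]
 [566.7  14.2  59. ]] 112.24571663361846 -83.86864674581683 [560.74920589  69.99361604  59.        ]
[[282.78749543 219.728539  ]
 [314.9944352  237.04329318]]
248 178
```

View pics/c3.png

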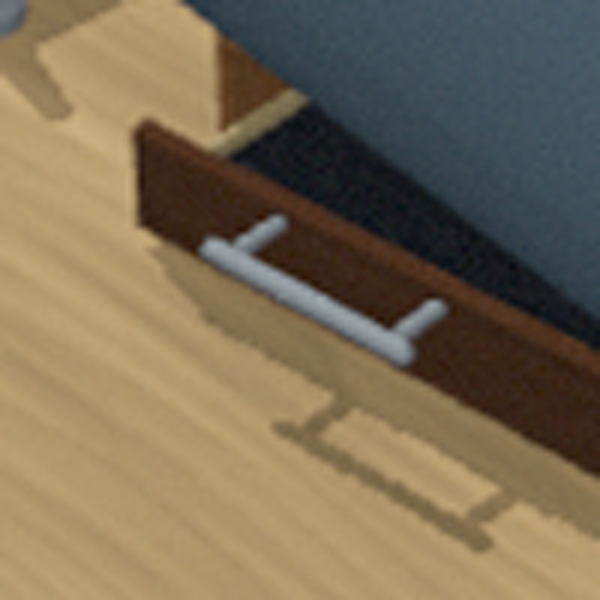

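Run:
```python
from h import *
st(); cmd([540,40,230],0.093)
```

```text
t 0.3 ee [ 203.1 -617.3  231. ] jaw psi -1.253 ydir [-0.     0.001 -1.   ] q [ 1.19  0.54 -0.    1.54  0.    1.07 -0.07] F [ 0.4 -0.4 -0.5] w 85.3
offset [-0.7006  0.0017 -0.692 ] angular [ 4.000e-04 -8.569e-01 -2.000e-04]
```

drive_tool(rows=[{"offset":[-0.25,0,-0.25],"angular":[0,-0.3,0],"claw":0.74},{"offset":[-0.25,0,-0.25],"angular":[0,-0.3,0],"claw":0.74},{"offset":[-0.35,0,-0.35],"angular":[0,-0.45,0],"claw":0.74},{"offset":[-0.45,0,-0.45],"angular":[0,-0.55,0],"claw":0.74},{"offset":[-0.7,0,-0.69],"angular":[0,-0.857,0],"claw":0.74},{"offset":[-0.7,0,-0.69],"angular":[0,-0.857,0],"claw":0.74},{"offset":[-0.7,0,-0.69],"angular":[0,-0.857,0],"claw":0.74},{"offset":[-0.7,0,-0.69],"angular":[0,-0.857,0],"claw":0.74},{"offset":[-0.7,0,-0.69],"angular":[0,-0.857,0],"claw":0.74},{"offset":[-0.7,0,-0.69],"angular":[0,-0.857,0],"claw":0.74},{"offset":[-0.7,0,-0.69],"angular":[0,-0.857,0],"claw":0.74},{"offset":[-0.7,0,-0.69],"angular":[0,-0.857,0],"claw":0.74}], grip_force=30)

```text
t: 1.8
ee_pos: [540.9, 41.0, 231.5]
tool_rot: [-1.251, 1.139, -1.139]
wrist_force: [0.5, -0.2, 0.1]
width: 22.4
```

Run:
```python
from h import *
st(); cmd([561,70,110],0.093)
```

```text
t 1.8 ee [540.9  41.  231.5] jaw psi 0.095 ydir [ 0.     0.001 -1.   ] q [ 0.29  0.41 -0.57  1.8   0.26  1.   -0.29] F [ 0.5 -0.2  0.1] w 22.4
offset [-0.0359  0.162   0.0302] angular [-0.0004  0.001  -0.0006]
```

drive_tool(rows=[{"offset":[-0.036,0.05,0.03],"angular":[0,0,0],"claw":0.74},{"offset":[-0.036,0.162,0.03],"angular":[0,0,0],"claw":0.74},{"offset":[-0.036,0.162,0.03],"angular":[0,0,0],"claw":0.74},{"offset":[-0.036,0.162,0.03],"angular":[0,0,0],"claw":0.74}])

```text
t: 2.3
ee_pos: [559.5, 69.9, 108.4]
tool_rot: [-1.254, 1.142, -1.137]
wrist_force: [-0.2, 0.1, 0.8]
width: 22.1
```

Run:
```python
from h import *
st(); cmd([561,70,38],0.093)
b=snap("side","side1");a=snap("top","top1")
i1=cv2.resize(b["image"][150:270,220:380,::-1],(400,300)); i2=cv2.resize(a["image"][170:290,220:380,::-1],(400,300))
cv2.imwrite("pics/c4.png",np.vstack([i1,i2]))
```

```text
t 2.3 ee [559.5  69.9 108.4] jaw psi 0.095 ydir [-0.003  0.001 -1.   ] q [ 0.17  0.61 -0.5   1.83  0.39  0.8  -0.44] F [-0.2  0.1  0.8] w 22.1
offset [0.0001 0.0938 0.0024] angular [ 0.002   0.0011 -0.0005]
```

View pics/c4.png

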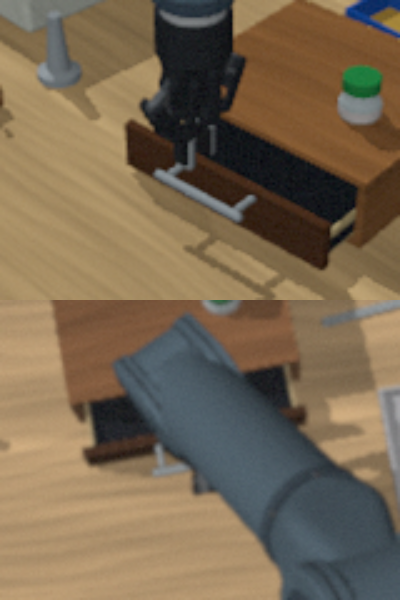

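The fingers sit astride the bar in the side view, at about (187,168) in the crop. Descending.

drive_tool(rows=[{"offset":[0,0.03,0.002],"angular":[0,0,0],"claw":0.74},{"offset":[0,0.06,0.002],"angular":[0,0,0],"claw":0.74},{"offset":[0,0.093,0.002],"angular":[0,0,0],"claw":0.74},{"offset":[0,0.093,0.002],"angular":[0,0,0],"claw":0.74},{"offset":[0,0.093,0.002],"angular":[0,0,0],"claw":1},{"offset":[0,0.093,0.002],"angular":[0,0,0],"claw":1},{"offset":[0,0.093,0.002],"angular":[0,0,0],"claw":1},{"offset":[0,0.093,0.002],"angular":[0,0,0],"claw":1}], grip_force=30)

```text
t: 3.4
ee_pos: [564.5, 70.6, 42.9]
tool_rot: [-1.248, 1.137, -1.141]
wrist_force: [-1.0, -0.9, 6.5]
width: 10.0
```

Run:
```python
from h import *
st(); p=manip.get_state()["ee_pos"]; e=np.array([np.cos(.093),np.sin(.093),0]); cmd(p-110*e)
```

```text
t 3.4 ee [564.5  70.6  42.9] jaw psi 0.094 ydir [ 0.005  0.001 -1.   ] q [ 0.13  0.71 -0.44  1.85  0.46  0.68 -0.49] F [-1.  -0.9  6.5] w 10.0
offset [-0.0002 -0.0007 -0.1467] angular [0. 0. 0.]
```

drive_tool(rows=[{"offset":[0,0,-0.02],"angular":[0,0,0],"claw":1},{"offset":[0,0,-0.04],"angular":[0,0,0],"claw":1},{"offset":[0,0,-0.06],"angular":[0,0,0],"claw":1},{"offset":[0,0,-0.08],"angular":[0,0,0],"claw":1},{"offset":[0,0,-0.1],"angular":[0,0,0],"claw":1},{"offset":[0,0,-0.12],"angular":[0,0,0],"claw":1},{"offset":[0,0,-0.13],"angular":[0,0,0],"claw":1},{"offset":[0,0,-0.13],"angular":[0,0,0],"claw":1}])

```text
t: 4.4
ee_pos: [466.7, 60.8, 42.8]
tool_rot: [-1.249, 1.137, -1.142]
wrist_force: [-1.2, -3.6, 8.1]
width: 9.7
```

Run:
```python
from h import *
st(); p=manip.get_state()["ee_pos"]; print((p[:2]-[786.1,90.8])@[np.cos(.093),np.sin(.093)])
```

```text
t 4.4 ee [466.7  60.8  42.8] jaw psi 0.094 ydir [ 0.004  0.    -1.   ] q [ 0.13  0.6  -0.43  2.1   0.48  0.54 -0.57] F [-1.2 -3.6  8.1] w 9.7
-320.7758562785193
```

drive_tool(rows=[{"offset":[0,0,-0.006],"angular":[0,0,0],"claw":1},{"offset":[0,0,-0.012],"angular":[0,0,0],"claw":1},{"offset":[0,0,-0.014],"angular":[0,0,0],"claw":1},{"offset":[0,0,-0.014],"angular":[0,0,0],"claw":1}])

```text
t: 4.9
ee_pos: [461.7, 60.4, 43.0]
tool_rot: [-1.24, 1.132, -1.145]
wrist_force: [17.4, -2.5, -21.1]
width: 9.5
```

drive_tool(rows=[{"offset":[0,0,-0.004],"angular":[0,0,0],"claw":1},{"offset":[0,0,-0.006],"angular":[0,0,0],"claw":1},{"offset":[0,0,-0.006],"angular":[0,0,0],"claw":1}])

```text
t: 5.28
ee_pos: [461.9, 60.5, 43.0]
tool_rot: [-1.231, 1.128, -1.147]
wrist_force: [15.4, -2.4, -21.8]
width: 9.8
```

drive_tool(rows=[{"offset":[0,0,0],"angular":[0,0,0],"claw":1},{"offset":[0,0,0],"angular":[0,0,0],"claw":0.76},{"offset":[0,0,0],"angular":[0,0,0],"claw":0.76},{"offset":[0,0,0],"angular":[0,0,0],"claw":0.76},{"offset":[0,-0.04,0],"angular":[0,0,0],"claw":0.76},{"offset":[0,-0.1,0],"angular":[0,0,0],"claw":0.76},{"offset":[0,-0.16,0],"angular":[0,0,0],"claw":0.76},{"offset":[0,-0.2,0],"angular":[0,0,0],"claw":0.5}])

```text
t: 6.28
ee_pos: [458.9, 59.7, 195.0]
tool_rot: [-1.23, 1.127, -1.148]
wrist_force: [0.2, -1.1, -0.2]
width: 37.5
```

Run:
```python
from h import *
st(); cmd([450,-180,230],-1.478)
```

```text
t 6.28 ee [458.9  59.7 195. ] jaw psi 0.092 ydir [ 0.023  0.007 -1.   ] q [ 0.3   0.32 -0.62  2.04  0.25  0.83 -0.36] F [ 0.2 -1.1 -0.2] w 37.5
offset [ 0.317  -0.0492 -0.0401] angular [-0.0095  0.9997 -0.0142]
```

drive_tool(rows=[{"offset":[0.1,-0.049,-0.02],"angular":[0,0.3,0],"claw":0.3},{"offset":[0.2,-0.049,-0.04],"angular":[0,0.5,0],"claw":0.3},{"offset":[0.317,-0.049,-0.04],"angular":[-0.01,0.99,-0.014],"claw":0.3},{"offset":[0.317,-0.049,-0.04],"angular":[-0.01,0.99,-0.014],"claw":0.3},{"offset":[0.317,-0.049,-0.04],"angular":[-0.01,0.99,-0.014],"claw":0.3},{"offset":[0.317,-0.049,-0.04],"angular":[-0.01,0.99,-0.014],"claw":0.3},{"offset":[0.317,-0.049,-0.04],"angular":[-0.01,0.99,-0.014],"claw":0.3},{"offset":[0.317,-0.049,-0.04],"angular":[-0.01,0.99,-0.014],"claw":0.3},{"offset":[0.317,-0.049,-0.04],"angular":[-0.01,0.99,-0.014],"claw":0.3}])

```text
t: 7.4
ee_pos: [449.8, -179.6, 229.8]
tool_rot: [-0.115, 2.168, -2.167]
wrist_force: [0.2, 0.1, -0.8]
width: 59.6
```

Run:
```python
from h import *
st()
b=snap("side","side2");a=snap("top","top2")
cv2.imwrite("pics/c5.png",cv2.resize(b["image"][140:300,220:400,::-1],(800,600),interpolation=cv2.INTER_CUBIC))
cv2.imwrite("pics/c6.png",cv2.resize(a["image"][170:290,230:370,::-1],(700,600),interpolation=cv2.INTER_CUBIC))
```

```text
t 7.4 ee [ 449.8 -179.6  229.8] jaw psi -1.466 ydir [-0.001  0.001 -1.   ] q [ 0.49  0.27 -0.24  1.96  0.08  0.93 -1.25] F [ 0.2  0.1 -0.8] w 59.6
```

View pics/side2.png

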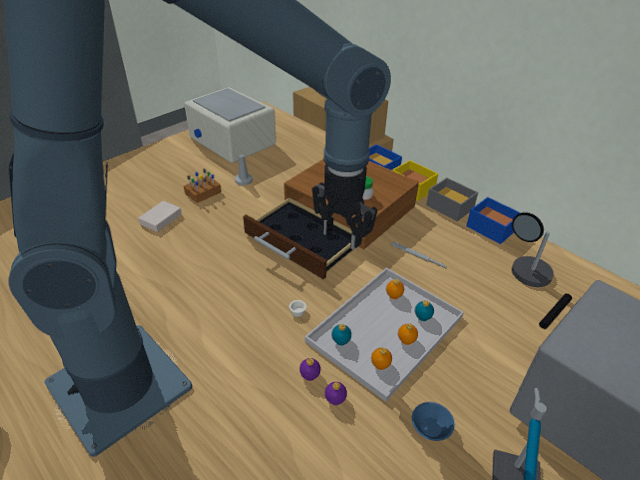

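View pics/c6.png

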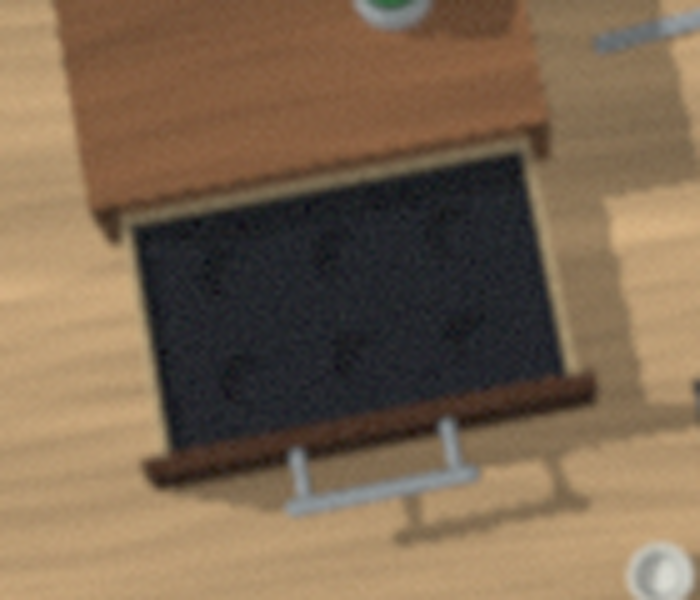

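Run:
```python
from h import *
a=snap("top");b=snap("side")
for n,s,(x0,x1,y0,y1) in(("t",a,(250,350,195,265)),("s",b,(240,360,195,275))):
    acc=np.mean([snap("top" if n=="t" else "side")["image"].astype(float) for _ in range(4)],0)
    g=cv2.GaussianBlur(acc.mean(2),(0,0),0.8)[y0:y1,x0:x1]
    g=np.clip((g-10)/(60-10)*255,0,255).astype(np.uint8)
    cv2.imwrite(f"pics/e{n}.png",cv2.resize(g,None,fx=6.5,fy=6.5,interpolation=cv2.INTER_CUBIC))
```

```text
(no output)
```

View pics/et.png

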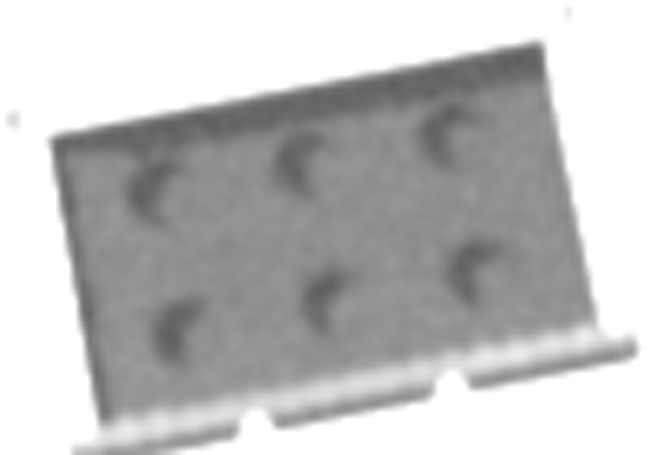

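View pics/es.png

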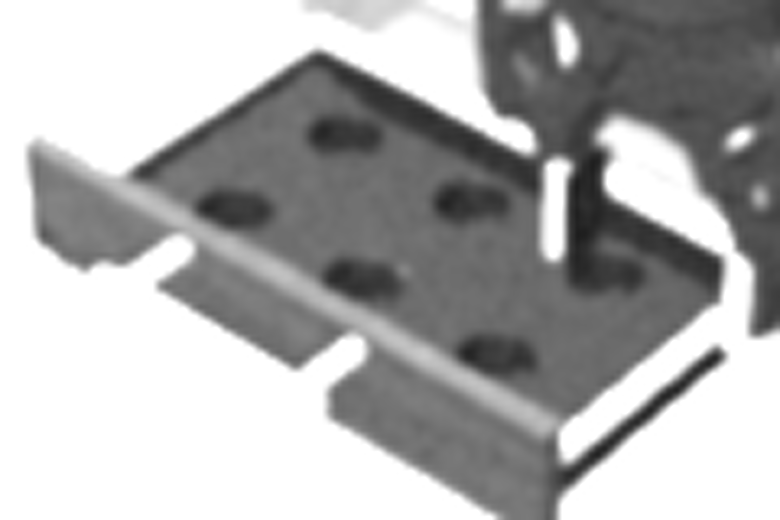

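Run:
```python
from h import *
a=snap("top");b=snap("side")
f=lambda L,o:(np.array(L,float)+.5)/6.5-.5+o
S=plane(b,f([(345,134),(473,201),(608,272),(235,209),(363,278),(498,354)],[240,195]),30)
T=plane(a,f([(157,192),(304,162),(452,135),(184,328),(332,300),(478,270)],[250,195]),30)
M=np.array([(35,72),(35,0),(35,-72),(-35,72),(-35,0),(-35,-72)],float)
for n,P in(("S",S),("T",T),("both",(S+T)/2)):
    Q=P[:,:2]; q=Q-Q.mean(0); U,_,V=np.linalg.svd(M.T@q); Rm=(U@V).T
    print(n,"c",Q.mean(0).round(1),"yaw",np.arctan2(Rm[1,0],Rm[0,0]).round(4),"res",(q-M@Rm.T).round(1).tolist())
    print((M@Rm.T+Q.mean(0)).round(1).tolist())
# handle & cabinet prediction: tray centre = face-77
e=np.array([np.cos(.093),np.sin(.093)]); print("from cab", np.array([786.1,90.8])-(130+77)*e, "from handle", np.array([461.8,60.5])+(35+12+43+35)*e)
```

```text
S c [586.5  76.6] yaw 0.1029 res [[-1.0, -0.3], [-0.6, -0.4], [-0.3, -0.8], [0.1, -0.2], [1.1, 1.0], [0.7, 0.7]]
[[613.9, 151.8], [621.3, 80.2], [628.7, 8.6], [544.3, 144.6], [551.7, 73.0], [559.1, 1.4]]
T c [585.8  75.9] yaw 0.1019 res [[-0.5, 1.0], [0.1, 0.3], [-0.9, -0.9], [0.6, 0.0], [0.1, -0.4], [0.6, -0.1]]
[[613.3, 151.0], [620.6, 79.4], [627.9, 7.8], [543.7, 143.9], [551.0, 72.3], [558.3, 0.7]]
both c [586.1  76.2] yaw 0.1024 res [[-0.7, 0.4], [-0.3, -0.1], [-0.6, -0.8], [0.4, -0.1], [0.6, 0.3], [0.6, 0.3]]
[[613.6, 151.4], [620.9, 79.8], [628.3, 8.2], [544.0, 144.3], [551.3, 72.7], [558.7, 1.0]]
from cab [579.99452649  71.57673832] from handle [586.259827    72.10824981]
```

Run:
```python
from h import *
cmd([405.2,-234.6,100],-1.469);cmd([405.2,-234.6,11],-1.469)
```

```text
offset [0.0673 0.1732 0.066 ] angular [0.0003 0.004  0.0002]
offset [0.0673 0.2918 0.066 ] angular [0.0003 0.004  0.0002]
```

drive_tool(rows=[{"offset":[0.067,0.06,0.066],"angular":[0,0.004,0],"claw":0.3},{"offset":[0.067,0.12,0.066],"angular":[0,0.004,0],"claw":0.3},{"offset":[0.067,0.173,0.066],"angular":[0,0.004,0],"claw":0.3},{"offset":[0.067,0.173,0.066],"angular":[0,0.004,0],"claw":0.3}], grip_force=20)

```text
t: 8.6
ee_pos: [403.3, -233.7, 98.1]
tool_rot: [-0.116, 2.175, -2.168]
wrist_force: [-0.1, 0.4, -0.0]
width: 59.5
```

Run:
```python
from h import *
st();cmd([405.2,-234.6,11],-1.469)
b=snap("side","side3")
cv2.imwrite("pics/c7.png",cv2.resize(b["image"][240:420,260:480,::-1],(733,600),interpolation=cv2.INTER_CUBIC))
```

```text
t 8.6 ee [ 403.3 -233.7   98.1] jaw psi -1.469 ydir [-0.006  0.003 -1.   ] q [ 0.57  0.45 -0.18  2.1   0.13  0.61 -1.16] F [-0.1  0.4 -0. ] w 59.5
offset [-0.003   0.1162  0.0019] angular [ 0.0024 -0.0001  0.0033]
```

View pics/c7.png

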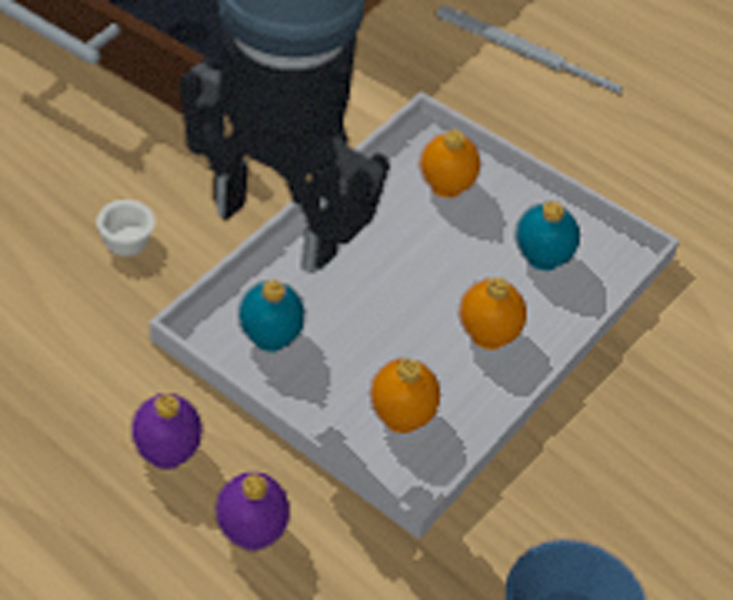

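The teal globe at crop (272,315) stands straight below the fingers, whose midpoint is near (270,230). Descending and closing.

drive_tool(rows=[{"offset":[-0.003,0.04,0.002],"angular":[0.002,0,0.003],"claw":0.3},{"offset":[-0.003,0.08,0.002],"angular":[0.002,0,0.003],"claw":0.3},{"offset":[-0.003,0.116,0.002],"angular":[0.002,0,0.003],"claw":0.3},{"offset":[-0.003,0.116,0.002],"angular":[0.002,0,0.003],"claw":0.3},{"offset":[-0.003,0.116,0.002],"angular":[0.002,0,0.003],"claw":0.4},{"offset":[-0.003,0.116,0.002],"angular":[0.002,0,0.003],"claw":0.5},{"offset":[-0.003,0.116,0.002],"angular":[0.002,0,0.003],"claw":0.6},{"offset":[-0.003,0.116,0.002],"angular":[0.002,0,0.003],"claw":0.6},{"offset":[-0.003,0.116,0.002],"angular":[0.002,0,0.003],"claw":0.6}])

```text
t: 9.78
ee_pos: [408.7, -235.9, 14.8]
tool_rot: [-0.105, 2.163, -2.169]
wrist_force: [-0.6, 1.8, 8.8]
width: 42.8
```

Run:
```python
from h import *
st();cmd([405,-235,150],-1.469)
```

```text
t 9.78 ee [ 408.7 -235.9   14.8] jaw psi -1.469 ydir [ 0.006 -0.003 -1.   ] q [ 0.53  0.62 -0.13  2.11  0.19  0.41 -1.21] F [-0.6  1.8  8.8] w 42.8
offset [ 0.0038 -0.1803 -0.0012] angular [-0.002   0.0003 -0.0035]
```

drive_tool(rows=[{"offset":[0,-0.01,0],"angular":[0,0,0],"claw":0.6},{"offset":[0,-0.04,0],"angular":[0,0,0],"claw":0.6},{"offset":[0,-0.09,0],"angular":[0,0,0],"claw":0.6},{"offset":[0,-0.14,0],"angular":[0,0,0],"claw":0.6},{"offset":[0,-0.18,0],"angular":[0,0,0],"claw":0.6},{"offset":[0,-0.18,0],"angular":[0,0,0],"claw":0.6}])

```text
t: 10.52
ee_pos: [409.6, -236.6, 152.7]
tool_rot: [-0.099, 2.157, -2.171]
wrist_force: [-0.3, 0.2, -0.8]
width: 42.7
```

Run:
```python
from h import *
st()
b=snap("side","side4");a=snap("top")
print([q for q in blobs(b,"teal",10)]);print(blobs(a,"teal",10))
p=manip.get_state()["ee_pos"];print(proj(b,p+[0,0,15]))
cv2.imwrite("pics/c8.png",cv2.resize(b["image"][160:340,240:460,::-1],(733,600),interpolation=cv2.INTER_CUBIC))
for z in (140,160): cmd([620.9,79.8,z],-1.469)
```

```text
t 10.53 ee [ 409.6 -236.6  152.7] jaw psi -1.469 ydir [ 0.011 -0.005 -1.   ] q [ 0.6   0.36 -0.2   2.06  0.11  0.72 -1.14] F [-0.3  0.2 -0.8] w 42.7
[(529.5, 449.1, 30.4, 622.5), (423.8, 310.8, 9.7, 223.0), (345.5, 290.2, 11.3, 251.0)]
[(546.0, 264.5, 20.6, 103.5), (422.0, 216.5, 5.6, 45.5)]
[[345.76821442 289.12830973]]
offset [-0.3254  0.014  -0.3895] angular [-0.0024  0.0002 -0.0039]
offset [-0.3256 -0.0126 -0.3894] angular [-0.0024  0.0002 -0.0039]
```

View pics/c8.png

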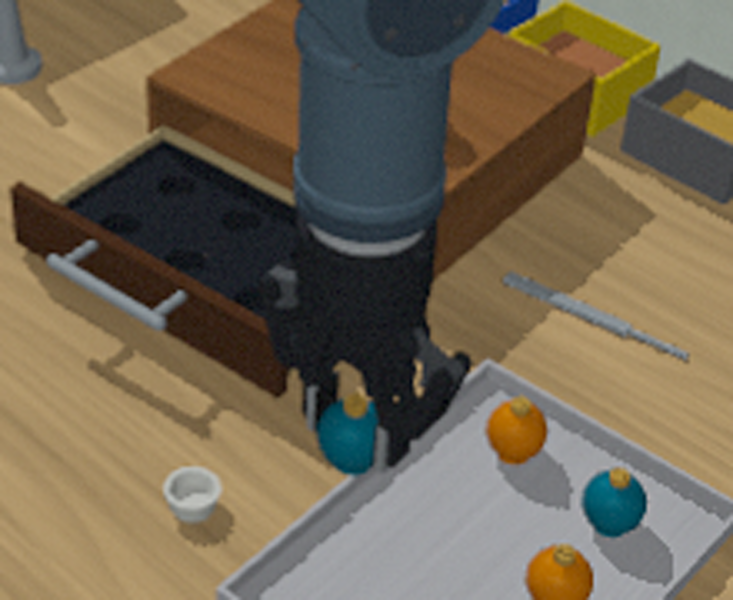

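```bash
cat >> h.py <<'E'
def held(col,guess=15):
    b=snap("side"); s=manip.get_state(); p=s["ee_pos"]; n=R.from_rotvec(s["tool_rot"]).as_matrix()[:,2]
    g=proj(b,p+[0,0,guess])[0]
    q=min(blobs(b,col,10),key=lambda q:np.hypot(q[0]-g[0],q[1]-g[1]))
    d=rays(b,[q[:2]])[0]; t=((p-b["eye"])@n)/(d@n); P=b["eye"]+t*d
    print("held px",q,"expected",g.round(1),"centre-TCP",(P-p).round(1)); return P-p
E
python3 - <<'E'
from h import *
d=held("teal"); 
b=snap("side"); 
for q in blobs(b,"teal"): print(q)
E
```

```text
held px (344.5, 291.2, 11.3, 253.0) expected [345.5 289.4] centre-TCP [-3.  -0.3 12.2]
(529.5, 449.1, 30.4, 616.5)
(423.8, 310.8, 9.7, 223.0)
(343.8, 291.8, 11.4, 254.5)
```

Run:
```python
from h import *
st();cmd([623.9,80.1,150],-1.469)
```

```text
t 10.72 ee [ 407.2 -235.3  149.1] jaw psi -1.469 ydir [ 0.004 -0.002 -1.   ] q [ 0.6   0.36 -0.2   2.06  0.11  0.72 -1.14] F [ 0.1  0.2 -1.3] w 42.6
offset [-0.3303 -0.0007 -0.3888] angular [-0.0015  0.0003 -0.0027]
```

drive_tool(rows=[{"offset":[-0.03,0,-0.035],"angular":[0,0,0],"claw":0.6},{"offset":[-0.08,0,-0.094],"angular":[0,0,0],"claw":0.6},{"offset":[-0.13,0,-0.153],"angular":[0,0,0],"claw":0.6},{"offset":[-0.18,0,-0.212],"angular":[0,0,0],"claw":0.6},{"offset":[-0.23,0,-0.271],"angular":[0,0,0],"claw":0.6},{"offset":[-0.28,0,-0.33],"angular":[0,0,0],"claw":0.6},{"offset":[-0.315,0,-0.37],"angular":[0,0,0],"claw":0.6},{"offset":[-0.33,0,-0.389],"angular":[-0.0015,0,-0.0027],"claw":0.6},{"offset":[-0.33,0,-0.389],"angular":[-0.0015,0,-0.0027],"claw":0.6},{"offset":[-0.33,0,-0.389],"angular":[-0.0015,0,-0.0027],"claw":0.6}])

```text
t: 11.98
ee_pos: [622.8, 77.7, 148.9]
tool_rot: [-0.11, 2.169, -2.173]
wrist_force: [0.4, -0.3, -1.5]
width: 42.3
```

Run:
```python
from h import *
st();held("teal");st();cmd([623.9,80.1,60],-1.469)
```

```text
t 11.97 ee [622.8  77.7 148.9] jaw psi -1.471 ydir [-0.002 -0.002 -1.   ] q [-0.03  0.61 -0.24  1.65  0.18  0.91 -1.81] F [ 0.4 -0.3 -1.5] w 42.3
held px (312.5, 186.6, 8.8, 149.0) expected [313.9 184.4] centre-TCP [-5.5 -0.5 11. ]
t 12.03 ee [622.9  77.7 149.1] jaw psi -1.471 ydir [-0.001 -0.002 -1.   ] q [-0.03  0.61 -0.24  1.65  0.18  0.91 -1.81] F [-0.3  0.7  0.5] w 42.7
offset [-0.0019  0.1189 -0.0033] angular [-0.0009 -0.0013  0.0009]
```

drive_tool(rows=[{"offset":[-0.001,0.03,-0.003],"angular":[0,0,0],"claw":0.6},{"offset":[-0.002,0.06,-0.003],"angular":[0,0,0],"claw":0.6},{"offset":[-0.003,0.09,-0.003],"angular":[0,0,0],"claw":0.6},{"offset":[-0.003,0.118,-0.003],"angular":[0,0,0],"claw":0.6},{"offset":[-0.003,0.118,-0.003],"angular":[0,0,0],"claw":0.6},{"offset":[-0.003,0.118,-0.003],"angular":[0,0,0],"claw":0.6}])

```text
t: 12.78
ee_pos: [625.3, 79.8, 61.3]
tool_rot: [-0.108, 2.169, -2.172]
wrist_force: [-0.3, -0.2, 0.9]
width: 42.4
```

Run:
```python
from h import *
st();d=held("teal");b=snap("side");p=manip.get_state()["ee_pos"]
print("pocket px(seated ball)",proj(b,[[620.9,79.8,45]]),cmd([624,80,33],-1.469))
im=cv2.resize(b["image"][180:270,250:370,::-1],(800,600),interpolation=cv2.INTER_CUBIC)
cv2.imwrite("pics/c9.png",im)
```

```text
t 12.78 ee [625.3  79.8  61.3] jaw psi -1.471 ydir [-0.    -0.001 -1.   ] q [-0.05  0.73 -0.22  1.68  0.21  0.75 -1.84] F [-0.3 -0.2  0.9] w 42.4
held px (312.5, 213.6, 8.8, 140.0) expected [313.7 211.1] centre-TCP [-5.  -0.5  9.3]
offset [ 0.0021  0.0383 -0.0002] angular [-0.0009 -0.0014 -0.0003]
pocket px(seated ball) [[312.43398119 221.13369381]] None
```

View pics/c9.png

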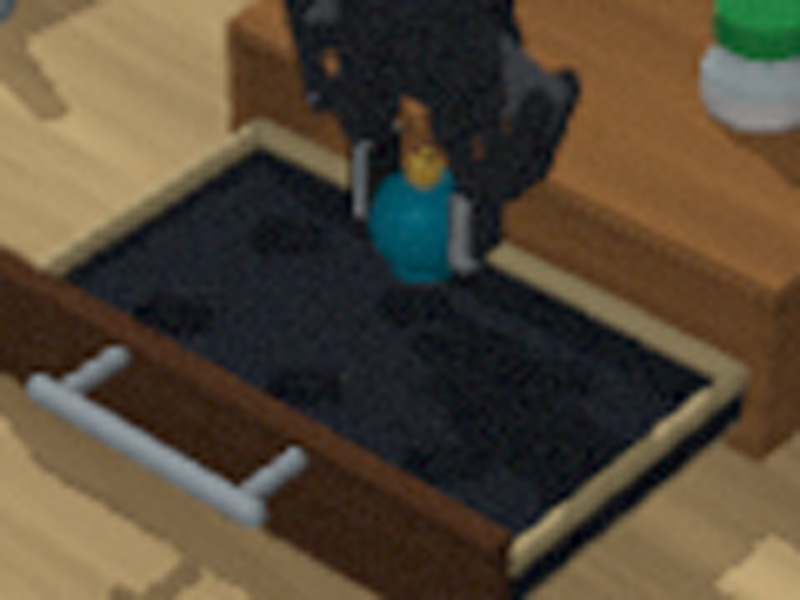

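drive_tool(rows=[{"offset":[0.0015,0.012,0],"angular":[0,0,0],"claw":0.6},{"offset":[0.0015,0.022,0],"angular":[0,0,0],"claw":0.6},{"offset":[0.0015,0.028,0],"angular":[0,0,0],"claw":0.6},{"offset":[0.0015,0.032,0],"angular":[0,0,0],"claw":0.6},{"offset":[0.0015,0.034,0],"angular":[0,0,0],"claw":0.6},{"offset":[0.0015,0.034,0],"angular":[0,0,0],"claw":0.6}])

```text
t: 13.62
ee_pos: [624.5, 79.9, 36.2]
tool_rot: [-0.108, 2.169, -2.172]
wrist_force: [-0.8, 0.7, -0.5]
width: 42.5
```

Run:
```python
from h import *
st();d=held("teal");b=snap("side");p=manip.get_state()["ee_pos"]
im=cv2.resize(b["image"][180:270,250:370,::-1],(800,600),interpolation=cv2.INTER_CUBIC)
cv2.imwrite("pics/c10.png",im)
```

```text
t 13.62 ee [624.5  79.9  36.2] jaw psi -1.471 ydir [ 0.001 -0.001 -1.   ] q [-0.05  0.76 -0.21  1.69  0.22  0.71 -1.85] F [-0.8  0.7 -0.5] w 42.5
held px (312.0, 221.2, 8.8, 141.5) expected [313.4 218.7] centre-TCP [-5.8 -0.6  9.8]
```

View pics/c10.png

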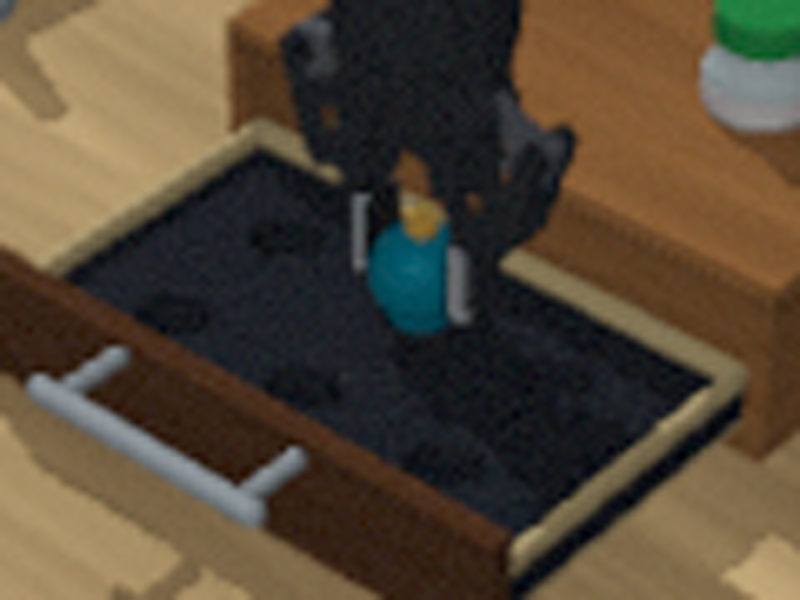

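drive_tool(rows=[{"offset":[0,0.0015,0],"angular":[0,0,0],"claw":0.6},{"offset":[0,0.003,0],"angular":[0,0,0],"claw":0.6},{"offset":[0,0.003,0],"angular":[0,0,0],"claw":0.6}])

```text
t: 14.1
ee_pos: [625.1, 80.0, 34.7]
tool_rot: [-0.106, 2.168, -2.171]
wrist_force: [-1.1, -0.5, 4.7]
width: 42.7
```

drive_tool(rows=[{"offset":[0,0.0013,0],"angular":[0,0,0],"claw":0.6},{"offset":[0,0.002,0],"angular":[0,0,0],"claw":0.6},{"offset":[0,0.002,0],"angular":[0,0,0],"claw":0.6}])

```text
t: 14.48
ee_pos: [626.1, 80.1, 34.3]
tool_rot: [-0.104, 2.167, -2.17]
wrist_force: [-1.8, 0.3, 7.0]
width: 42.4
```

drive_tool(rows=[{"offset":[0,0,0],"angular":[0,0,0],"claw":0.5},{"offset":[0,0,0],"angular":[0,0,0],"claw":0.45},{"offset":[0,0,0],"angular":[0,0,0],"claw":0.4},{"offset":[0,0,0],"angular":[0,0,0],"claw":0.35},{"offset":[0,0,0],"angular":[0,0,0],"claw":0.35},{"offset":[0,-0.03,0],"angular":[0,0,0],"claw":0.35},{"offset":[0,-0.08,0],"angular":[0,0,0],"claw":0.35},{"offset":[0,-0.14,0],"angular":[0,0,0],"claw":0.3},{"offset":[0,-0.18,0],"angular":[0,0,0],"claw":0.3}])

```text
t: 15.6
ee_pos: [626.7, 80.5, 173.3]
tool_rot: [-0.1, 2.166, -2.168]
wrist_force: [0.2, -0.0, -0.0]
width: 59.7
```

Run:
```python
from h import *
st();a=snap("top","top5");b=snap("side","side5")
for c in("amber","teal"):
    for n,s in(("T",a),("S",b)):
        print(c,n,[(q[:3],plane(s,[q[:2]],45 if q[0]<345 and q[1]<260 else 26)[0].round(1)[:2].tolist()) for q in blobs(s,c)])
im=cv2.resize(b["image"][180:270,250:370,::-1],(800,600),interpolation=cv2.INTER_CUBIC)
cv2.imwrite("pics/c11.png",im)
cmd([592,-317.5,160],-1.469)
```

```text
t 15.6 ee [626.7  80.5 173.3] jaw psi -1.471 ydir [ 0.008 -0.    -1.   ] q [-0.02  0.58 -0.25  1.63  0.17  0.94 -1.8 ] F [ 0.2 -0.  -0. ] w 59.7
amber T [((434.8, 269.6, 5.4), [419.3, -335.1]), ((430.8, 241.5, 4.9), [509.2, -334.7]), ((394.0, 217.8, 5.2), [596.9, -228.4])]
amber S [((380.8, 358.4, 10.8), [419.0, -334.5]), ((408.0, 334.4, 9.8), [510.4, -334.5]), ((394.5, 289.0, 9.3), [597.2, -227.0])]
teal T [((545.0, 265.0, 20.1), [396.6, -691.2]), ((422.1, 216.6, 5.5), [592.1, -318.1])]
teal S [((529.5, 449.1, 30.4), [459.2, -647.7]), ((423.8, 310.8, 9.7), [591.3, -317.2]), ((312.8, 221.0, 8.5), [622.0, 79.5])]
offset [0.1012 0.0192 0.5237] angular [-0.0005 -0.0016 -0.0078]
```

View pics/c11.png

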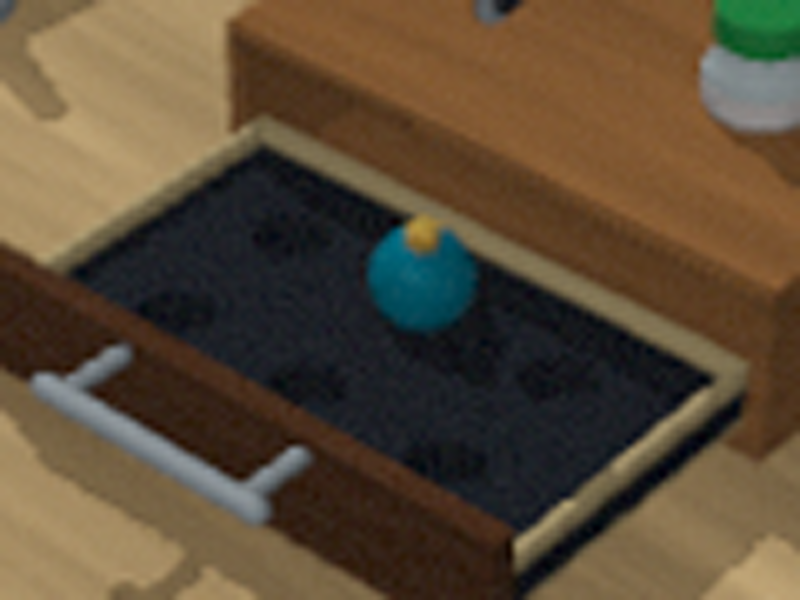

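The globe is seated at (313,221), which is (622.0,79.5). Next is teal T2.

drive_tool(rows=[{"offset":[0.01,0.02,0.05],"angular":[0,0,-0.008],"claw":0.3},{"offset":[0.025,0.02,0.13],"angular":[0,-0.001,-0.008],"claw":0.3},{"offset":[0.041,0.02,0.21],"angular":[0,-0.001,-0.008],"claw":0.3},{"offset":[0.056,0.02,0.29],"angular":[0,-0.001,-0.008],"claw":0.3},{"offset":[0.072,0.02,0.37],"angular":[0,-0.001,-0.008],"claw":0.3},{"offset":[0.087,0.03,0.45],"angular":[0,-0.001,-0.008],"claw":0.3},{"offset":[0.101,0.05,0.51],"angular":[0,-0.001,-0.008],"claw":0.3},{"offset":[0.101,0.085,0.524],"angular":[0,-0.001,-0.008],"claw":0.3},{"offset":[0.101,0.085,0.524],"angular":[0,-0.001,-0.008],"claw":0.3},{"offset":[0.101,0.085,0.524],"angular":[0,-0.001,-0.008],"claw":0.3}])

```text
t: 16.95
ee_pos: [593.6, -316.3, 111.7]
tool_rot: [-0.11, 2.168, -2.169]
wrist_force: [0.2, 0.5, 0.9]
width: 60.3
```

Run:
```python
from h import *
st();b=snap("side")
q=[q for q in blobs(b,"teal") if 400<q[0]<450];print([(q,plane(b,[q[:2]],26)) for q in q])
cmd([591.8,-317.6,15],-1.469)
```

```text
t 16.95 ee [ 593.6 -316.3  111.7] jaw psi -1.468 ydir [ 0.001 -0.    -1.   ] q [ 0.55  0.72 -0.19  1.55  0.16  0.89 -1.17] F [0.2 0.5 0.9] w 60.3
[((423.8, 310.8, 9.7, 223.0), array([[ 591.26770178, -317.16331894,   26.        ]]))]
offset [0.0033 0.1294 0.0015] angular [-0.0005  0.0006 -0.0009]
```

drive_tool(rows=[{"offset":[0.003,0.045,0.0015],"angular":[0,0,0],"claw":0.3},{"offset":[0.003,0.09,0.0015],"angular":[0,0,0],"claw":0.3},{"offset":[0.003,0.12,0.0015],"angular":[0,0,0],"claw":0.3},{"offset":[0.003,0.129,0.0015],"angular":[0,0,0],"claw":0.3},{"offset":[0.003,0.129,0.0015],"angular":[0,0,0],"claw":0.3},{"offset":[0.003,0.129,0.0015],"angular":[0,0,0],"claw":0.3}])

```text
t: 17.75
ee_pos: [593.0, -318.0, 16.7]
tool_rot: [-0.108, 2.165, -2.169]
wrist_force: [1.1, -0.7, -0.3]
width: 60.0
```

Run:
```python
from h import *
st();cmd([591.8,-317.6,14],-1.469)
```

```text
t 17.75 ee [ 593.  -318.    16.7] jaw psi -1.468 ydir [ 0.004 -0.001 -1.   ] q [ 0.54  0.84 -0.17  1.57  0.19  0.74 -1.18] F [ 1.1 -0.7 -0.3] w 60.0
offset [ 0.0016  0.0036 -0.0007] angular [-0.0012  0.0006 -0.0021]
```

drive_tool(rows=[{"offset":[0.0016,0.001,0],"angular":[0,0,0],"claw":0.4},{"offset":[0.0016,0.001,0],"angular":[0,0,0],"claw":0.5},{"offset":[0.0016,0.001,0],"angular":[0,0,0],"claw":0.6},{"offset":[0.0016,0.001,0],"angular":[0,0,0],"claw":0.6},{"offset":[0.0016,0.001,0],"angular":[0,0,0],"claw":0.6}])

```text
t: 18.38
ee_pos: [592.3, -318.6, 17.0]
tool_rot: [-0.107, 2.164, -2.169]
wrist_force: [-0.9, 0.2, 4.7]
width: 42.5
```

Run:
```python
from h import *
st()
```

```text
t 18.38 ee [ 592.3 -318.6   17. ] jaw psi -1.468 ydir [ 0.004 -0.002 -1.   ] q [ 0.54  0.84 -0.17  1.57  0.19  0.74 -1.18] F [-0.9  0.2  4.7] w 42.5
```

drive_tool(rows=[{"offset":[0,-0.01,0],"angular":[0,0,0],"claw":0.6},{"offset":[0,-0.05,0],"angular":[0,0,0],"claw":0.6},{"offset":[0,-0.11,0],"angular":[0,0,0],"claw":0.6},{"offset":[0,-0.17,0],"angular":[0,0,0],"claw":0.6},{"offset":[0,-0.18,0],"angular":[0,0,0],"claw":0.6},{"offset":[0,-0.18,0],"angular":[0,0,0],"claw":0.6}])

```text
t: 19.12
ee_pos: [591.7, -318.3, 152.4]
tool_rot: [-0.106, 2.163, -2.169]
wrist_force: [0.2, -0.2, -2.1]
width: 42.4
```

Run:
```python
from h import *
st();held("teal");cmd([629.3,8,140],-1.469)
```

```text
t 19.12 ee [ 591.7 -318.3  152.4] jaw psi -1.468 ydir [ 0.005 -0.003 -1.   ] q [ 0.56  0.66 -0.2   1.53  0.15  0.95 -1.15] F [ 0.2 -0.2 -2.1] w 42.4
held px (433.9, 267.7, 10.5, 251.0) expected [434.3 266. ] centre-TCP [ 0.  0. 10.]
offset [-0.0953  0.0143 -0.4272] angular [-0.0012  0.0005 -0.0018]
```

drive_tool(rows=[{"offset":[-0.01,0.005,-0.045],"angular":[0,0,0],"claw":0.6},{"offset":[-0.027,0.01,-0.12],"angular":[0,0,0],"claw":0.6},{"offset":[-0.044,0.014,-0.2],"angular":[0,0,0],"claw":0.6},{"offset":[-0.062,0.014,-0.28],"angular":[0,0,0],"claw":0.6},{"offset":[-0.08,0.014,-0.36],"angular":[-0.001,0,-0.002],"claw":0.6},{"offset":[-0.09,0.014,-0.41],"angular":[-0.001,0,-0.002],"claw":0.6},{"offset":[-0.0948,0.014,-0.427],"angular":[-0.001,0,-0.002],"claw":0.6},{"offset":[-0.0948,0.014,-0.427],"angular":[-0.001,0,-0.002],"claw":0.6},{"offset":[-0.0948,0.06,-0.427],"angular":[-0.001,0,-0.002],"claw":0.6},{"offset":[-0.0948,0.1,-0.427],"angular":[-0.001,0,-0.002],"claw":0.6},{"offset":[-0.0948,0.12,-0.427],"angular":[-0.001,0,-0.002],"claw":0.6},{"offset":[-0.0948,0.12,-0.427],"angular":[-0.001,0,-0.002],"claw":0.6}])

```text
t: 20.68
ee_pos: [628.4, 5.9, 59.8]
tool_rot: [-0.112, 2.17, -2.172]
wrist_force: [0.3, 0.6, 0.4]
width: 42.7
```

Run:
```python
from h import *
st();held("teal");cmd([628.8,8,37],-1.469)
```

```text
t 20.68 ee [628.4   5.9  59.8] jaw psi -1.47 ydir [-0.002 -0.001 -1.   ] q [ 0.06  0.73 -0.21  1.69  0.2   0.75 -1.71] F [0.3 0.6 0.4] w 42.7
held px (333.8, 226.1, 9.1, 145.5) expected [334.4 222.9] centre-TCP [-1.9 -0.2  5.5]
offset [ 0.0006  0.0319 -0.0022] angular [-0.0006 -0.0004  0.0001]
```

drive_tool(rows=[{"offset":[0.0005,0.012,-0.0022],"angular":[0,0,0],"claw":0.6},{"offset":[0.0005,0.02,-0.0022],"angular":[0,0,0],"claw":0.6},{"offset":[0.0005,0.026,-0.0022],"angular":[0,0,0],"claw":0.6},{"offset":[0.0005,0.028,-0.0022],"angular":[0,0,0],"claw":0.6},{"offset":[0.0005,0.029,-0.0022],"angular":[0,0,0],"claw":0.6},{"offset":[0.0005,0.03,-0.0022],"angular":[0,0,0],"claw":0.6}])

```text
t: 21.48
ee_pos: [629.0, 8.1, 38.5]
tool_rot: [-0.11, 2.168, -2.17]
wrist_force: [-0.3, 0.4, -0.4]
width: 42.4
```

drive_tool(rows=[{"offset":[0,0.001,0],"angular":[0,0,0],"claw":0.6},{"offset":[0,0.002,0],"angular":[0,0,0],"claw":0.6},{"offset":[0,0.002,0],"angular":[0,0,0],"claw":0.6}])

```text
t: 21.85
ee_pos: [629.0, 8.1, 37.0]
tool_rot: [-0.11, 2.168, -2.17]
wrist_force: [0.6, 0.5, -0.9]
width: 42.6
```

drive_tool(rows=[{"offset":[0,0.001,0],"angular":[0,0,0],"claw":0.6},{"offset":[0,0.0025,0],"angular":[0,0,0],"claw":0.6},{"offset":[0,0.0025,0],"angular":[0,0,0],"claw":0.6}])

```text
t: 22.22
ee_pos: [629.6, 7.9, 35.8]
tool_rot: [-0.108, 2.168, -2.17]
wrist_force: [-0.8, -0.0, 5.3]
width: 42.6
```

Run:
```python
from h import *
st();held("teal")
```

```text
t 22.23 ee [629.6   7.9  35.8] jaw psi -1.47 ydir [ 0.001 -0.001 -1.   ] q [ 0.05  0.76 -0.2   1.69  0.21  0.71 -1.72] F [-0.8 -0.   5.3] w 42.6
held px (333.0, 232.3, 8.8, 135.0) expected [333.7 230.1] centre-TCP [-2.6 -0.3  9.2]
```

drive_tool(rows=[{"offset":[0,0,0],"angular":[0,0,0],"claw":0.5},{"offset":[0,0,0],"angular":[0,0,0],"claw":0.45},{"offset":[0,0,0],"angular":[0,0,0],"claw":0.4},{"offset":[0,0,0],"angular":[0,0,0],"claw":0.35},{"offset":[0,0,0],"angular":[0,0,0],"claw":0.35},{"offset":[0,-0.03,0],"angular":[0,0,0],"claw":0.35},{"offset":[0,-0.08,0],"angular":[0,0,0],"claw":0.35},{"offset":[0,-0.14,0],"angular":[0,0,0],"claw":0.3},{"offset":[0,-0.18,0],"angular":[0,0,0],"claw":0.3}])

```text
t: 23.4
ee_pos: [630.6, 8.2, 175.0]
tool_rot: [-0.104, 2.166, -2.168]
wrist_force: [0.9, 0.6, -1.0]
width: 59.6
```

```bash
cat >> h.py <<'E'
def look(tag):
    a=snap("top",tag+"T");b=snap("side",tag+"S")
    for c in("amber","teal"):
        for n,s in(("T",a),("S",b)):
            print(c,n,[(q[:3],plane(s,[q[:2]],45 if q[0]<360 and q[1]<265 else 26)[0].round(1)[:2].tolist()) for q in blobs(s,c) if q[0]<500])
    cv2.imwrite(f"pics/{tag}c.png",cv2.resize(b["image"][180:270,250:370,::-1],(800,600),interpolation=cv2.INTER_CUBIC))
E
python3 - <<'E'
from h import *
st();look("l6");cmd([597.1,-227.9,110],-1.469)
E
```

```text
t 23.4 ee [630.6   8.2 175. ] jaw psi -1.47 ydir [ 0.005 -0.001 -1.   ] q [ 0.08  0.57 -0.24  1.63  0.16  0.95 -1.68] F [ 0.9  0.6 -1. ] w 59.6
amber T [((434.8, 269.6, 5.4), [419.3, -335.1]), ((430.4, 241.0, 5.5), [510.9, -333.6]), ((394.0, 217.7, 5.3), [597.2, -228.4])]
amber S [((380.8, 358.4, 10.8), [419.0, -334.5]), ((406.7, 334.0, 10.1), [509.3, -331.8]), ((394.5, 289.0, 9.3), [597.2, -227.0])]
teal T [((297.0, 218.0, 7.2), [621.4, 76.5])]
teal S [((333.6, 231.8, 8.6), [629.7, 8.0]), ((312.8, 221.0, 8.5), [622.0, 79.5])]
offset [0.0793 0.0886 0.3085] angular [-0.0011 -0.0006 -0.0062]
```

View pics/l6c.png

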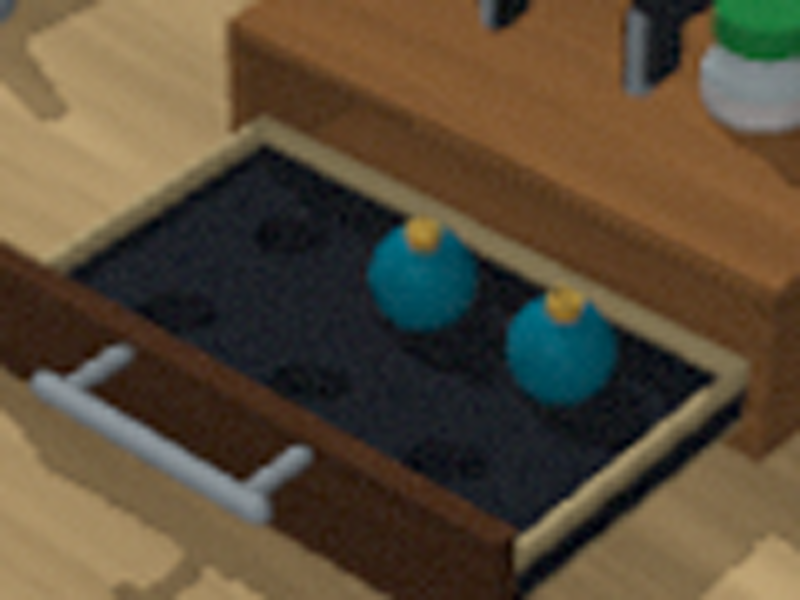

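Both teal globes are seated, at crop (422,275) and (562,350). Next is amber A3.

drive_tool(rows=[{"offset":[0.012,0.01,0.05],"angular":[0,0,-0.006],"claw":0.3},{"offset":[0.033,0.01,0.13],"angular":[-0.001,0,-0.006],"claw":0.3},{"offset":[0.054,0.02,0.21],"angular":[-0.001,0,-0.006],"claw":0.3},{"offset":[0.073,0.04,0.285],"angular":[-0.001,0,-0.006],"claw":0.3},{"offset":[0.079,0.07,0.308],"angular":[-0.001,0,-0.006],"claw":0.3},{"offset":[0.079,0.088,0.308],"angular":[-0.001,0,-0.006],"claw":0.3},{"offset":[0.079,0.088,0.308],"angular":[-0.001,0,-0.006],"claw":0.3},{"offset":[0.079,0.088,0.308],"angular":[-0.001,0,-0.006],"claw":0.3}])

```text
t: 24.5
ee_pos: [598.5, -225.0, 111.1]
tool_rot: [-0.111, 2.168, -2.166]
wrist_force: [0.1, -0.7, -0.4]
width: 59.7
```

Run:
```python
from h import *
st();b=snap("side");print([(q[:3],plane(b,[q[:2]],26)[0].round(1)) for q in blobs(b,"amber") if q[1]<310])
cmd([597.2,-227.8,15],-1.469)
```

```text
t 24.5 ee [ 598.5 -225.   111.1] jaw psi -1.467 ydir [ 0.002  0.001 -1.   ] q [ 0.43  0.67 -0.2   1.64  0.16  0.84 -1.3 ] F [ 0.1 -0.7 -0.4] w 59.7
[((394.6, 289.3, 9.1), array([ 596.5, -227.8,   26. ])), ((445.5, 191.0, 5.6), array([1035.5,  -71.9,   26. ]))]
offset [0.0023 0.1284 0.0028] angular [ 0.0001  0.0012 -0.0012]
```

Same descent as before, then close.

drive_tool(rows=[{"offset":[0.002,0.045,0.003],"angular":[0,0,0],"claw":0.3},{"offset":[0.002,0.09,0.003],"angular":[0,0,0],"claw":0.3},{"offset":[0.002,0.12,0.003],"angular":[0,0,0],"claw":0.3},{"offset":[0.002,0.127,0.003],"angular":[0,0,0],"claw":0.3},{"offset":[0.002,0.127,0.003],"angular":[0,0,0],"claw":0.3},{"offset":[0.002,0.127,0.003],"angular":[0,0,0],"claw":0.3},{"offset":[0.002,0.127,0.003],"angular":[0,0,0],"claw":0.4},{"offset":[0.002,0.127,0.003],"angular":[0,0,0],"claw":0.5},{"offset":[0.002,0.127,0.003],"angular":[0,0,0],"claw":0.6},{"offset":[0.002,0.127,0.003],"angular":[0,0,0],"claw":0.6},{"offset":[0.002,0.127,0.003],"angular":[0,0,0],"claw":0.6}])

```text
t: 25.92
ee_pos: [598.0, -228.1, 17.0]
tool_rot: [-0.109, 2.167, -2.167]
wrist_force: [-0.5, 0.3, 5.6]
width: 42.9
```

Run:
```python
from h import *
st()
```

```text
t 25.93 ee [ 598.  -228.1   17. ] jaw psi -1.467 ydir [ 0.003 -0.    -1.   ] q [ 0.41  0.8  -0.17  1.67  0.19  0.69 -1.32] F [-0.5  0.3  5.6] w 42.9
```

drive_tool(rows=[{"offset":[0,-0.01,0],"angular":[0,0,0],"claw":0.6},{"offset":[0,-0.05,0],"angular":[0,0,0],"claw":0.6},{"offset":[0,-0.11,0],"angular":[0,0,0],"claw":0.6},{"offset":[0,-0.17,0],"angular":[0,0,0],"claw":0.6},{"offset":[0,-0.17,0],"angular":[0,0,0],"claw":0.6},{"offset":[0,-0.17,0],"angular":[0,0,0],"claw":0.6}])

```text
t: 26.68
ee_pos: [597.1, -228.0, 144.2]
tool_rot: [-0.11, 2.167, -2.167]
wrist_force: [-0.2, 0.3, 0.2]
width: 42.8
```

Run:
```python
from h import *
st();held("amber");cmd([545.8,144.2,140],-1.469)
```

```text
t 26.68 ee [ 597.1 -228.   144.2] jaw psi -1.467 ydir [ 0.002  0.    -1.   ] q [ 0.44  0.62 -0.2   1.63  0.15  0.9  -1.29] F [-0.2  0.3  0.2] w 42.8
held px (401.6, 249.3, 10.3, 217.0) expected [401.5 247.1] centre-TCP [2.1 0.2 7.3]
offset [ 0.0161  0.0047 -0.5004] angular [ 0.0003  0.0012 -0.0005]
```

drive_tool(rows=[{"offset":[0.001,0.005,-0.04],"angular":[0,0,0],"claw":0.6},{"offset":[0.004,0.005,-0.12],"angular":[0,0,0],"claw":0.6},{"offset":[0.006,0.005,-0.2],"angular":[0,0,0],"claw":0.6},{"offset":[0.009,0.005,-0.28],"angular":[0,0,0],"claw":0.6},{"offset":[0.012,0.005,-0.36],"angular":[0,0.001,0],"claw":0.6},{"offset":[0.014,0.005,-0.44],"angular":[0,0.001,0],"claw":0.6},{"offset":[0.0165,0.005,-0.485],"angular":[0,0.001,0],"claw":0.6},{"offset":[0.0165,0.005,-0.5],"angular":[0,0.001,0],"claw":0.6},{"offset":[0.0165,0.005,-0.5],"angular":[0,0.001,0],"claw":0.6},{"offset":[0.0165,0.005,-0.5],"angular":[0,0.001,0],"claw":0.6}])

```text
t: 27.98
ee_pos: [545.9, 141.3, 139.3]
tool_rot: [-0.107, 2.17, -2.172]
wrist_force: [-0.1, 0.0, -0.1]
width: 42.6
```

Run:
```python
from h import *
st();cmd([545.5,144.2,60],-1.469)
```

```text
t 27.98 ee [545.9 141.3 139.3] jaw psi -1.472 ydir [ 0.    -0.001 -1.   ] q [-0.14  0.52 -0.25  1.83  0.18  0.81 -1.96] F [-0.1  0.  -0.1] w 42.6
offset [ 1.000e-04  1.058e-01 -4.000e-03] angular [-0.0006 -0.0018 -0.    ]
```

drive_tool(rows=[{"offset":[0,0.03,-0.004],"angular":[0,0,0],"claw":0.6},{"offset":[0,0.07,-0.004],"angular":[0,-0.002,0],"claw":0.6},{"offset":[0,0.1,-0.004],"angular":[0,-0.002,0],"claw":0.6},{"offset":[0,0.12,-0.004],"angular":[0,-0.002,0],"claw":0.6},{"offset":[0,0.13,-0.004],"angular":[0,-0.002,0],"claw":0.6},{"offset":[0,0.132,-0.004],"angular":[0,-0.002,0],"claw":0.6},{"offset":[0,0.132,-0.004],"angular":[0,-0.002,0],"claw":0.6}])

```text
t: 28.85
ee_pos: [546.1, 144.3, 40.9]
tool_rot: [-0.11, 2.168, -2.169]
wrist_force: [0.4, 0.5, -0.8]
width: 42.5
```

Run:
```python
from h import *
st();held("amber");cmd([545.5,144.2,36],-1.469)
b=snap("side");cv2.imwrite("pics/c12.png",cv2.resize(b["image"][180:270,250:370,::-1],(800,600),interpolation=cv2.INTER_CUBIC))
```

```text
t 28.85 ee [546.1 144.3  40.9] jaw psi -1.469 ydir [ 0.001 -0.001 -1.   ] q [-0.18  0.68 -0.21  1.87  0.23  0.62 -2.  ] F [ 0.4  0.5 -0.8] w 42.5
held px (274.5, 221.5, 7.9, 102.0) expected [275.8 218.9] centre-TCP [-5.5 -0.6  9.4]
offset [0.0008 0.0066 0.0002] angular [-0.0004  0.0002 -0.0008]
```

View pics/c12.png

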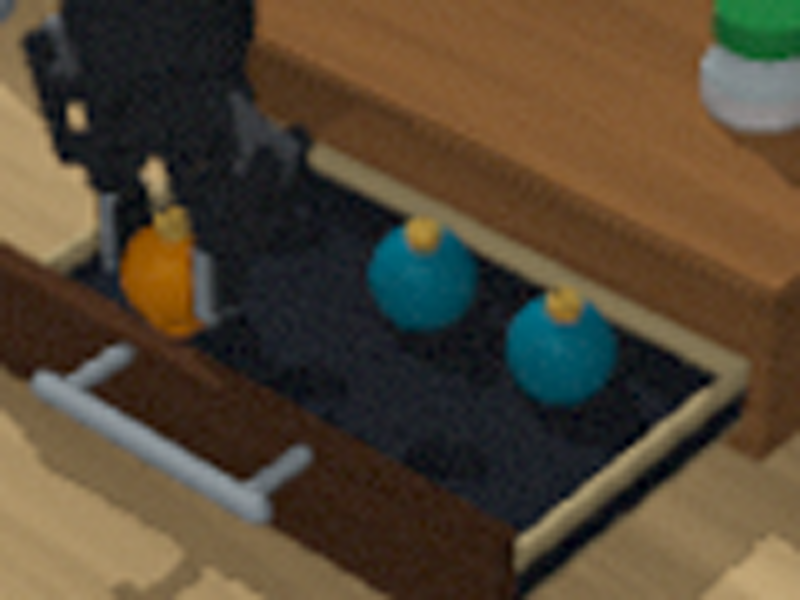

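drive_tool(rows=[{"offset":[0.0005,0.0015,0],"angular":[0,0,0],"claw":0.6},{"offset":[0.0005,0.003,0],"angular":[0,0,0],"claw":0.6},{"offset":[0.0005,0.0045,0],"angular":[0,0,0],"claw":0.6},{"offset":[0.0005,0.005,0],"angular":[0,0,0],"claw":0.6}])

```text
t: 29.45
ee_pos: [545.6, 144.4, 37.1]
tool_rot: [-0.11, 2.168, -2.169]
wrist_force: [-0.3, 0.3, -0.6]
width: 42.5
```

drive_tool(rows=[{"offset":[0,0.001,0],"angular":[0,0,0],"claw":0.6},{"offset":[0,0.0025,0],"angular":[0,0,0],"claw":0.6},{"offset":[0,0.0025,0],"angular":[0,0,0],"claw":0.6}])

```text
t: 29.82
ee_pos: [545.9, 144.2, 35.6]
tool_rot: [-0.109, 2.167, -2.169]
wrist_force: [-1.0, 0.2, 4.9]
width: 42.4
```

Contact at z = 35.6 mm with 5 N. Releasing.

drive_tool(rows=[{"offset":[0,0,0],"angular":[0,0,0],"claw":0.5},{"offset":[0,0,0],"angular":[0,0,0],"claw":0.45},{"offset":[0,0,0],"angular":[0,0,0],"claw":0.4},{"offset":[0,0,0],"angular":[0,0,0],"claw":0.35},{"offset":[0,0,0],"angular":[0,0,0],"claw":0.35},{"offset":[0,-0.03,0],"angular":[0,0,0],"claw":0.35},{"offset":[0,-0.08,0],"angular":[0,0,0],"claw":0.35},{"offset":[0,-0.13,0],"angular":[0,0,0],"claw":0.3},{"offset":[0,-0.15,0],"angular":[0,0,0],"claw":0.3}])

```text
t: 30.95
ee_pos: [546.8, 144.6, 150.2]
tool_rot: [-0.106, 2.167, -2.167]
wrist_force: [-0.3, -0.3, -0.3]
width: 59.8
```

Run:
```python
from h import *
st();look("l7");cmd([510,-333,110],-1.469)
```

```text
t 30.95 ee [546.8 144.6 150.2] jaw psi -1.469 ydir [ 0.005  0.    -1.   ] q [-0.14  0.51 -0.26  1.82  0.17  0.83 -1.96] F [-0.3 -0.3 -0.3] w 59.8
amber T [((435.5, 270.3, 4.7), [416.9, -337.0]), ((430.2, 240.8, 5.5), [511.6, -333.1])]
amber S [((382.0, 359.0, 10.4), [419.6, -337.2]), ((407.1, 333.9, 10.1), [510.1, -332.2]), ((275.4, 221.9, 7.5), [545.5, 146.3]), ((380.0, 158.5, 9.3), [1036.9, 188.3])]
teal T [((296.6, 217.6, 7.2), [622.8, 77.7]), ((319.0, 213.4, 7.5), [629.4, 6.6])]
teal S [((333.7, 231.8, 8.6), [629.9, 7.9]), ((312.9, 220.9, 8.4), [622.5, 79.7])]
offset [0.1136 0.0524 0.6283] angular [-0.0004  0.0001 -0.0026]
```

View pics/l7c.png

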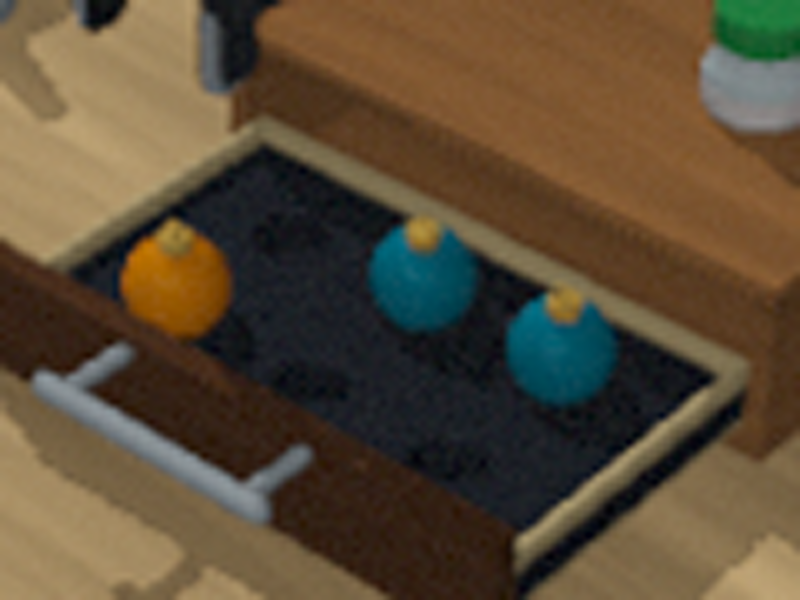

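drive_tool(rows=[{"offset":[0.01,0.01,0.05],"angular":[0,0,-0.003],"claw":0.3},{"offset":[0.023,0.01,0.13],"angular":[0,0,-0.003],"claw":0.3},{"offset":[0.038,0.01,0.21],"angular":[0,0,-0.003],"claw":0.3},{"offset":[0.052,0.01,0.29],"angular":[0,0,-0.003],"claw":0.3},{"offset":[0.067,0.01,0.37],"angular":[0,0,-0.003],"claw":0.3},{"offset":[0.081,0.01,0.45],"angular":[0,0,-0.003],"claw":0.3},{"offset":[0.096,0.02,0.53],"angular":[0,0,-0.003],"claw":0.3},{"offset":[0.111,0.04,0.61],"angular":[0,0,-0.003],"claw":0.3},{"offset":[0.1136,0.052,0.628],"angular":[0,0,-0.003],"claw":0.3},{"offset":[0.1136,0.052,0.628],"angular":[0,0,-0.003],"claw":0.3},{"offset":[0.1136,0.052,0.628],"angular":[0,0,-0.003],"claw":0.3}])

```text
t: 32.42
ee_pos: [510.6, -330.2, 109.9]
tool_rot: [-0.115, 2.169, -2.167]
wrist_force: [-0.2, 0.3, -0.4]
width: 59.5
```

Run:
```python
from h import *
st();b=snap("side");print([(q[:3],plane(b,[q[:2]],26)[0].round(1)) for q in blobs(b,"amber") if q[1]>260])
cmd([510.3,-332.8,15],-1.469)
```

```text
t 32.42 ee [ 510.6 -330.2  109.9] jaw psi -1.466 ydir [-0.001  0.001 -1.   ] q [ 0.63  0.62 -0.18  1.73  0.14  0.8  -1.08] F [-0.2  0.3 -0.4] w 59.5
[((380.8, 358.4, 10.8), array([ 419. , -334.5,   26. ])), ((407.1, 333.9, 10.1), array([ 510.1, -332.2,   26. ]))]
offset [0.0011 0.1271 0.0034] angular [0.0004 0.0021 0.0001]
```

drive_tool(rows=[{"offset":[0.001,0.045,0.003],"angular":[0,0,0],"claw":0.3},{"offset":[0.001,0.09,0.003],"angular":[0,0,0],"claw":0.3},{"offset":[0.001,0.118,0.003],"angular":[0,0,0],"claw":0.3},{"offset":[0.001,0.1255,0.003],"angular":[0,0,0],"claw":0.3},{"offset":[0.001,0.1255,0.003],"angular":[0,0,0],"claw":0.3},{"offset":[0.001,0.1255,0.003],"angular":[0,0,0],"claw":0.3},{"offset":[0.001,0.1255,0.003],"angular":[0,0,0],"claw":0.4},{"offset":[0.001,0.1255,0.003],"angular":[0,0,0],"claw":0.5},{"offset":[0.001,0.1255,0.003],"angular":[0,0,0],"claw":0.6},{"offset":[0.001,0.1255,0.003],"angular":[0,0,0],"claw":0.6},{"offset":[0.001,0.1255,0.003],"angular":[0,0,0],"claw":0.6}])

```text
t: 33.85
ee_pos: [510.8, -332.8, 17.1]
tool_rot: [-0.113, 2.167, -2.167]
wrist_force: [-0.1, 0.2, 4.7]
width: 42.6
```

drive_tool(rows=[{"offset":[0,-0.01,0],"angular":[0,0,0],"claw":0.6},{"offset":[0,-0.05,0],"angular":[0,0,0],"claw":0.6},{"offset":[0,-0.11,0],"angular":[0,0,0],"claw":0.6},{"offset":[0,-0.17,0],"angular":[0,0,0],"claw":0.6},{"offset":[0,-0.17,0],"angular":[0,0,0],"claw":0.6},{"offset":[0,-0.17,0],"angular":[0,0,0],"claw":0.6}])

```text
t: 34.6
ee_pos: [510.2, -332.6, 144.3]
tool_rot: [-0.114, 2.168, -2.167]
wrist_force: [-0.4, 0.5, -0.1]
width: 42.3
```

Run:
```python
from h import *
st();held("amber");cmd([552.8,72.8,140],-1.469)
```

```text
t 34.6 ee [ 510.2 -332.6  144.3] jaw psi -1.466 ydir [-0.  0. -1.] q [ 0.64  0.58 -0.19  1.71  0.13  0.87 -1.07] F [-0.4  0.5 -0.1] w 42.3
held px (416.2, 293.4, 11.1, 276.5) expected [415.8 291.3] centre-TCP [4.1 0.4 5.8]
offset [-0.1136  0.0052 -0.5312] angular [0.0007 0.002  0.0007]
```

drive_tool(rows=[{"offset":[-0.009,0.005,-0.04],"angular":[0,0,0],"claw":0.6},{"offset":[-0.026,0.005,-0.12],"angular":[0,0,0],"claw":0.6},{"offset":[-0.043,0.005,-0.2],"angular":[0,0,0],"claw":0.6},{"offset":[-0.06,0.005,-0.28],"angular":[0,0,0],"claw":0.6},{"offset":[-0.077,0.005,-0.36],"angular":[0,0.002,0],"claw":0.6},{"offset":[-0.094,0.005,-0.44],"angular":[0,0.002,0],"claw":0.6},{"offset":[-0.11,0.005,-0.515],"angular":[0,0.002,0],"claw":0.6},{"offset":[-0.1136,0.005,-0.531],"angular":[0,0.002,0],"claw":0.6},{"offset":[-0.1136,0.005,-0.531],"angular":[0,0.002,0],"claw":0.6},{"offset":[-0.1136,0.005,-0.531],"angular":[0,0.002,0],"claw":0.6}])

```text
t: 35.9
ee_pos: [552.4, 70.1, 139.4]
tool_rot: [-0.11, 2.171, -2.172]
wrist_force: [-0.4, -1.0, -1.4]
width: 42.4
```

Run:
```python
from h import *
st();cmd([552.8,72.8,41],-1.469)
```

```text
t 35.9 ee [552.4  70.1 139.4] jaw psi -1.472 ydir [-0.003 -0.001 -1.   ] q [-0.02  0.51 -0.25  1.85  0.17  0.8  -1.82] F [-0.4 -1.  -1.4] w 42.4
offset [-0.0013  0.1312 -0.0036] angular [-0.0002 -0.0018  0.0017]
```

drive_tool(rows=[{"offset":[-0.001,0.03,-0.0036],"angular":[0,0,0],"claw":0.6},{"offset":[-0.001,0.07,-0.0036],"angular":[0,-0.002,0.0015],"claw":0.6},{"offset":[-0.001,0.1,-0.0036],"angular":[0,-0.002,0.0015],"claw":0.6},{"offset":[-0.001,0.12,-0.0036],"angular":[0,-0.002,0.0015],"claw":0.6},{"offset":[-0.001,0.13,-0.0036],"angular":[0,-0.002,0.0015],"claw":0.6},{"offset":[-0.001,0.132,-0.0036],"angular":[0,-0.002,0.0015],"claw":0.6},{"offset":[-0.001,0.132,-0.0036],"angular":[0,-0.002,0.0015],"claw":0.6}])

```text
t: 36.78
ee_pos: [553.1, 72.7, 41.0]
tool_rot: [-0.11, 2.168, -2.169]
wrist_force: [1.5, -0.5, -0.3]
width: 42.6
```

Run:
```python
from h import *
st();cmd([552.8,72.8,37],-1.469)
b=snap("side");cv2.imwrite("pics/c13.png",cv2.resize(b["image"][180:270,250:370,::-1],(800,600),interpolation=cv2.INTER_CUBIC))
```

```text
t 36.77 ee [553.1  72.7  41. ] jaw psi -1.469 ydir [ 0.001 -0.    -1.   ] q [-0.05  0.67 -0.21  1.89  0.22  0.61 -1.87] F [ 1.5 -0.5 -0.3] w 42.6
offset [ 0.0004  0.0053 -0.0001] angular [-0.0002  0.0001 -0.0004]
```

View pics/c13.png

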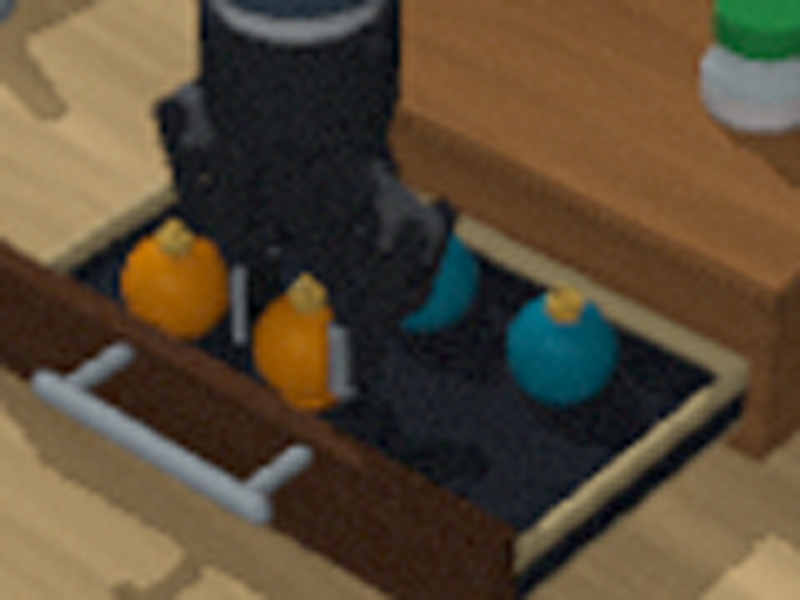

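drive_tool(rows=[{"offset":[0.0003,0.0015,0],"angular":[0,0,0],"claw":0.6},{"offset":[0.0003,0.003,0],"angular":[0,0,0],"claw":0.6},{"offset":[0.0003,0.0045,0],"angular":[0,0,0],"claw":0.6},{"offset":[0.0003,0.005,0],"angular":[0,0,0],"claw":0.6}])

```text
t: 37.33
ee_pos: [552.8, 72.8, 37.2]
tool_rot: [-0.11, 2.168, -2.169]
wrist_force: [0.1, -0.6, 0.1]
width: 43.1
```

drive_tool(rows=[{"offset":[0,0.001,0],"angular":[0,0,0],"claw":0.6},{"offset":[0,0.0025,0],"angular":[0,0,0],"claw":0.6},{"offset":[0,0.0025,0],"angular":[0,0,0],"claw":0.6}])

```text
t: 37.7
ee_pos: [553.3, 72.6, 35.8]
tool_rot: [-0.109, 2.168, -2.169]
wrist_force: [-1.0, -0.5, 4.6]
width: 42.6
```

drive_tool(rows=[{"offset":[0,0,0],"angular":[0,0,0],"claw":0.5},{"offset":[0,0,0],"angular":[0,0,0],"claw":0.45},{"offset":[0,0,0],"angular":[0,0,0],"claw":0.4},{"offset":[0,0,0],"angular":[0,0,0],"claw":0.38},{"offset":[0,0,0],"angular":[0,0,0],"claw":0.38},{"offset":[0,-0.03,0],"angular":[0,0,0],"claw":0.38},{"offset":[0,-0.08,0],"angular":[0,0,0],"claw":0.38},{"offset":[0,-0.13,0],"angular":[0,0,0],"claw":0.3},{"offset":[0,-0.15,0],"angular":[0,0,0],"claw":0.3}])

```text
t: 38.83
ee_pos: [554.3, 72.8, 150.4]
tool_rot: [-0.105, 2.167, -2.167]
wrist_force: [0.4, 0.3, -0.9]
width: 59.8
```

Run:
```python
from h import *
st();look("l8");cmd([419.3,-335,110],-1.469)
```

```text
t 38.83 ee [554.3  72.8 150.4] jaw psi -1.469 ydir [ 0.005  0.    -1.   ] q [-0.02  0.5  -0.25  1.84  0.17  0.82 -1.82] F [ 0.4  0.3 -0.9] w 59.8
amber T [((435.1, 269.7, 5.2), [418.9, -336.0]), ((277.2, 243.6, 6.3), [545.8, 144.4])]
amber S [((380.6, 358.7, 10.4), [418.1, -334.7]), ((295.7, 232.5, 7.8), [554.7, 74.8]), ((276.0, 221.0, 8.1), [549.3, 148.2])]
teal T [((320.5, 212.5, 7.1), [631.8, 1.7])]
teal S [((333.7, 231.7, 8.6), [630.2, 8.2]), ((312.9, 220.9, 8.4), [622.5, 79.7])]
offset [0.2342 0.0521 0.5226] angular [-0.0003 -0.0001 -0.0026]
```

View pics/l8c.png

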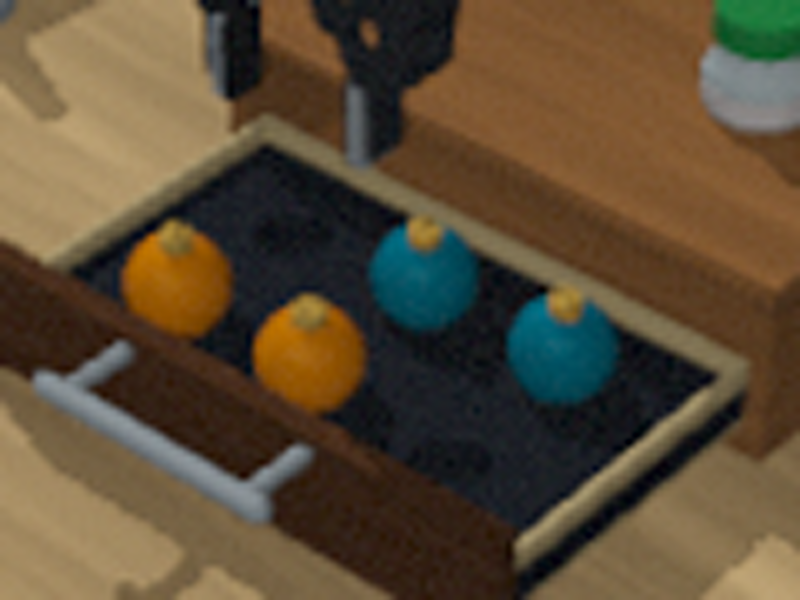

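Both front globes are seated, at crop (178,282) and (310,355). The last one is A1 at about (419.2,-335).

drive_tool(rows=[{"offset":[0.02,0.01,0.045],"angular":[0,0,-0.003],"claw":0.3},{"offset":[0.054,0.01,0.12],"angular":[0,0,-0.003],"claw":0.3},{"offset":[0.085,0.01,0.19],"angular":[0,0,-0.003],"claw":0.3},{"offset":[0.116,0.01,0.26],"angular":[0,0,-0.003],"claw":0.3},{"offset":[0.148,0.01,0.33],"angular":[0,0,-0.003],"claw":0.3},{"offset":[0.18,0.01,0.4],"angular":[0,0,-0.003],"claw":0.3},{"offset":[0.21,0.02,0.47],"angular":[0,0,-0.003],"claw":0.3},{"offset":[0.23,0.04,0.515],"angular":[0,0,-0.003],"claw":0.3},{"offset":[0.234,0.052,0.5225],"angular":[0,0,-0.003],"claw":0.3},{"offset":[0.234,0.052,0.5225],"angular":[0,0,-0.003],"claw":0.3},{"offset":[0.234,0.052,0.5225],"angular":[0,0,-0.003],"claw":0.3}])

```text
t: 40.3
ee_pos: [420.3, -333.1, 109.9]
tool_rot: [-0.114, 2.169, -2.168]
wrist_force: [-0.2, -0.0, 0.1]
width: 59.9
```

Run:
```python
from h import *
st();b=snap("side");print([(q[:3],plane(b,[q[:2]],26)[0].round(1)) for q in blobs(b,"amber") if q[1]>260])
cmd([419.3,-335,15],-1.469)
```

```text
t 40.3 ee [ 420.3 -333.1  109.9] jaw psi -1.467 ydir [-0.001  0.001 -1.   ] q [ 0.72  0.52 -0.17  1.92  0.13  0.71 -0.99] F [-0.2 -0.   0.1] w 59.9
[((380.8, 358.4, 10.8), array([ 419. , -334.5,   26. ]))]
offset [0.0017 0.1269 0.0021] angular [0.     0.0016 0.    ]
```

drive_tool(rows=[{"offset":[0.0017,0.045,0.002],"angular":[0,0,0],"claw":0.3},{"offset":[0.0017,0.09,0.002],"angular":[0,0,0],"claw":0.3},{"offset":[0.0017,0.118,0.002],"angular":[0,0,0],"claw":0.3},{"offset":[0.0017,0.1255,0.002],"angular":[0,0,0],"claw":0.3},{"offset":[0.0017,0.1255,0.002],"angular":[0,0,0],"claw":0.3},{"offset":[0.0017,0.1255,0.002],"angular":[0,0,0],"claw":0.3},{"offset":[0.0017,0.1255,0.002],"angular":[0,0,0],"claw":0.4},{"offset":[0.0017,0.1255,0.002],"angular":[0,0,0],"claw":0.5},{"offset":[0.0017,0.1255,0.002],"angular":[0,0,0],"claw":0.6},{"offset":[0.0017,0.1255,0.002],"angular":[0,0,0],"claw":0.6},{"offset":[0.0017,0.1255,0.002],"angular":[0,0,0],"claw":0.6}])

```text
t: 41.72
ee_pos: [419.8, -335.3, 16.9]
tool_rot: [-0.112, 2.167, -2.168]
wrist_force: [-1.2, 1.2, 6.7]
width: 42.9
```

drive_tool(rows=[{"offset":[0,-0.01,0],"angular":[0,0,0],"claw":0.6},{"offset":[0,-0.05,0],"angular":[0,0,0],"claw":0.6},{"offset":[0,-0.11,0],"angular":[0,0,0],"claw":0.6},{"offset":[0,-0.17,0],"angular":[0,0,0],"claw":0.6},{"offset":[0,-0.17,0],"angular":[0,0,0],"claw":0.6},{"offset":[0,-0.17,0],"angular":[0,0,0],"claw":0.6}])

```text
t: 42.48
ee_pos: [419.2, -335.0, 144.2]
tool_rot: [-0.113, 2.167, -2.168]
wrist_force: [0.2, -0.4, -0.6]
width: 42.5
```

Run:
```python
from h import *
st();held("amber");cmd([560.5,1.2,140],-1.469)
```

```text
t 42.48 ee [ 419.2 -335.   144.2] jaw psi -1.467 ydir [ 0. -0. -1.] q [ 0.73  0.47 -0.18  1.9   0.12  0.78 -0.98] F [ 0.2 -0.4 -0.6] w 42.5
held px (388.0, 317.8, 11.5, 300.5) expected [387.7 315.8] centre-TCP [2.7 0.3 6.9]
offset [-0.2344  0.0047 -0.4258] angular [0.0003 0.0015 0.0004]
```

drive_tool(rows=[{"offset":[-0.02,0.005,-0.037],"angular":[0,0,0],"claw":0.6},{"offset":[-0.06,0.005,-0.11],"angular":[0,0,0],"claw":0.6},{"offset":[-0.098,0.005,-0.178],"angular":[0,0,0],"claw":0.6},{"offset":[-0.136,0.005,-0.247],"angular":[0,0,0],"claw":0.6},{"offset":[-0.174,0.005,-0.316],"angular":[0,0.0015,0],"claw":0.6},{"offset":[-0.21,0.005,-0.382],"angular":[0,0.0015,0],"claw":0.6},{"offset":[-0.23,0.005,-0.418],"angular":[0,0.0015,0],"claw":0.6},{"offset":[-0.2344,0.005,-0.4258],"angular":[0,0.0015,0],"claw":0.6},{"offset":[-0.2344,0.005,-0.4258],"angular":[0,0.0015,0],"claw":0.6},{"offset":[-0.2344,0.005,-0.4258],"angular":[0,0.0015,0],"claw":0.6}])

```text
t: 43.78
ee_pos: [559.7, -1.0, 139.3]
tool_rot: [-0.11, 2.171, -2.172]
wrist_force: [-0.6, -0.6, -0.9]
width: 42.8
```

Run:
```python
from h import *
st();cmd([560.5,1.2,41],-1.469)
```

```text
t 43.77 ee [559.7  -1.  139.3] jaw psi -1.472 ydir [-0.002 -0.001 -1.   ] q [ 0.1   0.52 -0.24  1.84  0.16  0.8  -1.69] F [-0.6 -0.6 -0.9] w 42.8
offset [-0.0016  0.131  -0.0029] angular [-0.0004 -0.0016  0.0014]
```

drive_tool(rows=[{"offset":[-0.001,0.03,-0.003],"angular":[0,0,0],"claw":0.6},{"offset":[-0.0013,0.07,-0.003],"angular":[0,-0.0016,0.0014],"claw":0.6},{"offset":[-0.0013,0.1,-0.003],"angular":[0,-0.0016,0.0014],"claw":0.6},{"offset":[-0.0013,0.12,-0.003],"angular":[0,-0.0016,0.0014],"claw":0.6},{"offset":[-0.0013,0.13,-0.003],"angular":[0,-0.0016,0.0014],"claw":0.6},{"offset":[-0.0013,0.132,-0.003],"angular":[0,-0.0016,0.0014],"claw":0.6},{"offset":[-0.0013,0.132,-0.003],"angular":[0,-0.0016,0.0014],"claw":0.6}])

```text
t: 44.65
ee_pos: [560.7, 1.3, 40.8]
tool_rot: [-0.109, 2.168, -2.169]
wrist_force: [0.2, -0.9, 0.5]
width: 43.1
```

Run:
```python
from h import *
st();cmd([560.5,1.2,37],-1.469)
b=snap("side");cv2.imwrite("pics/c14.png",cv2.resize(b["image"][180:270,250:370,::-1],(800,600),interpolation=cv2.INTER_CUBIC))
```

```text
t 44.65 ee [560.7   1.3  40.8] jaw psi -1.469 ydir [ 0.001 -0.001 -1.   ] q [ 0.07  0.67 -0.2   1.88  0.22  0.61 -1.74] F [ 0.2 -0.9  0.5] w 43.1
offset [0.0003 0.0051 0.0001] angular [-0.0004 -0.0001 -0.0007]
```

View pics/c14.png

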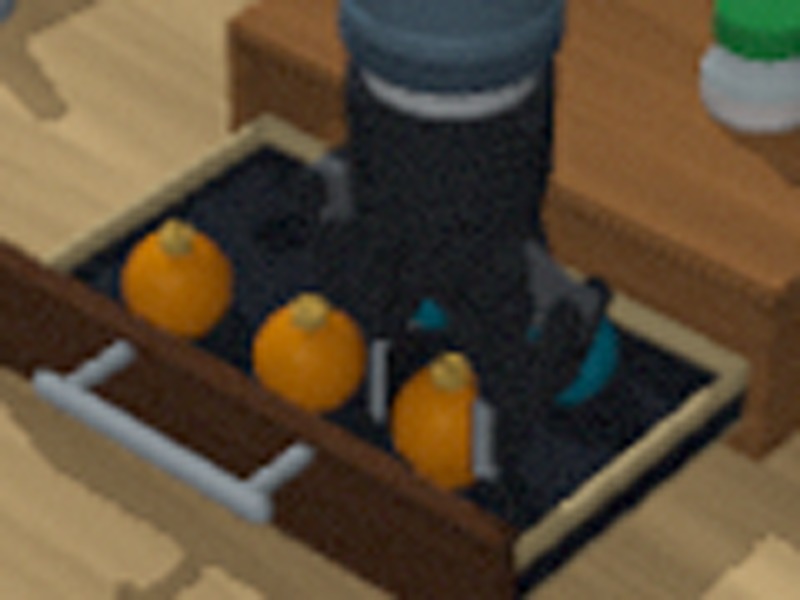

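drive_tool(rows=[{"offset":[0.0003,0.0015,0],"angular":[0,0,0],"claw":0.6},{"offset":[0.0003,0.003,0],"angular":[0,0,0],"claw":0.6},{"offset":[0.0003,0.0045,0],"angular":[0,0,0],"claw":0.6},{"offset":[0.0003,0.005,0],"angular":[0,0,0],"claw":0.6}])

```text
t: 45.2
ee_pos: [560.5, 1.3, 37.1]
tool_rot: [-0.109, 2.168, -2.169]
wrist_force: [-0.9, 0.2, -1.0]
width: 42.4
```

drive_tool(rows=[{"offset":[0,0.001,0],"angular":[0,0,0],"claw":0.6},{"offset":[0,0.0025,0],"angular":[0,0,0],"claw":0.6},{"offset":[0,0.0025,0],"angular":[0,0,0],"claw":0.6}])

```text
t: 45.58
ee_pos: [560.9, 1.0, 35.7]
tool_rot: [-0.108, 2.167, -2.17]
wrist_force: [-0.7, -0.5, 5.4]
width: 42.8
```

drive_tool(rows=[{"offset":[0,0,0],"angular":[0,0,0],"claw":0.5},{"offset":[0,0,0],"angular":[0,0,0],"claw":0.45},{"offset":[0,0,0],"angular":[0,0,0],"claw":0.4},{"offset":[0,0,0],"angular":[0,0,0],"claw":0.38},{"offset":[0,0,0],"angular":[0,0,0],"claw":0.38},{"offset":[0,-0.03,0],"angular":[0,0,0],"claw":0.38},{"offset":[0,-0.08,0],"angular":[0,0,0],"claw":0.38},{"offset":[0,-0.13,0],"angular":[0,0,0],"claw":0.38},{"offset":[0,-0.2,0],"angular":[0,0,0],"claw":0.5},{"offset":[0,-0.24,0],"angular":[0,0,0],"claw":0.76}])

```text
t: 46.82
ee_pos: [561.5, 1.3, 218.4]
tool_rot: [-0.105, 2.166, -2.168]
wrist_force: [0.5, 0.2, -0.1]
width: 25.6
```

Run:
```python
from h import *
st();look("l9")
```

```text
t 46.83 ee [561.5   1.3 218.4] jaw psi -1.469 ydir [ 0.005 -0.001 -1.   ] q [ 0.12  0.41 -0.26  1.78  0.13  0.96 -1.66] F [ 0.5  0.2 -0.1] w 25.6
amber T [((277.2, 243.6, 6.2), [545.8, 144.4]), ((300.2, 238.9, 6.3), [553.7, 72.1])]
amber S [((316.5, 244.3, 8.1), [561.1, 2.6]), ((295.7, 232.5, 7.8), [554.7, 74.8]), ((276.0, 221.5, 7.6), [547.9, 146.5])]
teal T [((296.2, 217.9, 7.2), [621.9, 79.0])]
teal S [((334.0, 231.9, 8.6), [630.1, 7.0]), ((313.2, 220.7, 8.5), [623.8, 79.8])]
```

View pics/l9S.png

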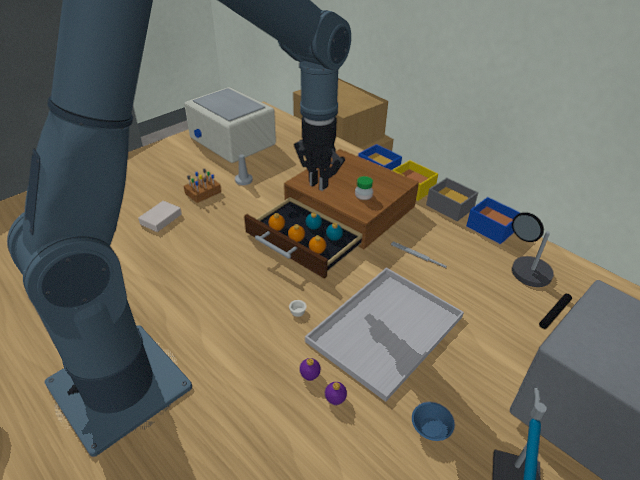

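View pics/l9c.png

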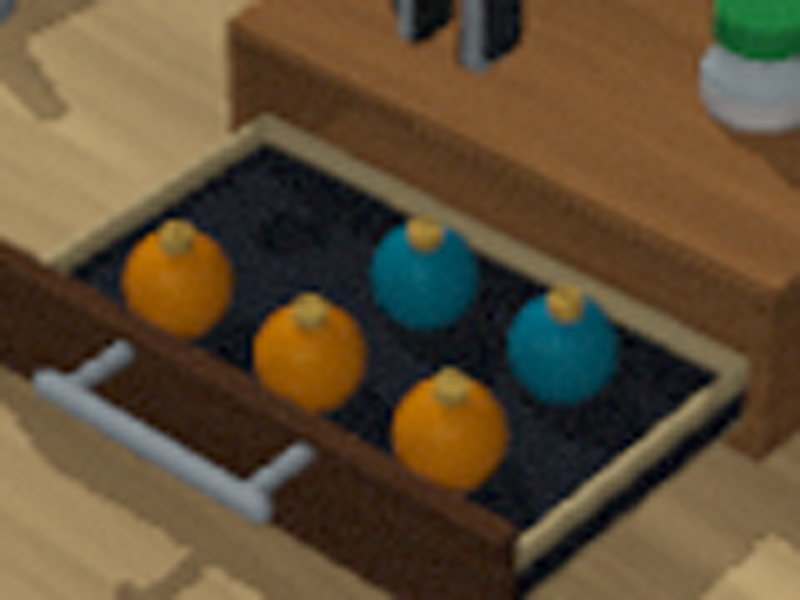

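All five globes sit upright in their rows: amber at (277,221), (296,232), (317,244) and teal at (313,221), (334,232). The cooling tray is empty. Next I close the drawer by the handle.

Run:
```python
from h import *
a=snap("top");b=snap("side");H=[[462.8,63.3,57]];print(proj(b,H),proj(a,H))
n=np.array([-np.sin(.102),np.cos(.102),0])*55;print(proj(b,[np.array(H[0])+n,np.array(H[0])-n]))
cmd([462.5,62,200],0.102)
```

```text
[[271.70567734 246.70658978]] [[305.30891179 266.80923581]]
[[256.23042332 237.5970548 ]
 [287.87187001 256.22020109]]
offset [ 0.1218  0.0206 -0.0941] angular [ 5.000e-04  9.997e-01 -1.700e-03]
```

drive_tool(rows=[{"offset":[0.03,0.005,-0.02],"angular":[0,-0.11,0],"claw":0.74},{"offset":[0.06,0.01,-0.05],"angular":[0,-0.22,0],"claw":0.74},{"offset":[0.09,0.015,-0.07],"angular":[0,-0.33,0],"claw":0.74},{"offset":[0.122,0.02,-0.094],"angular":[0,-0.44,0],"claw":0.74},{"offset":[0.122,0.02,-0.094],"angular":[0,-0.55,0],"claw":0.74},{"offset":[0.122,0.02,-0.094],"angular":[0,-0.66,0],"claw":0.74},{"offset":[0.122,0.02,-0.094],"angular":[0,-0.77,0],"claw":0.74},{"offset":[0.122,0.02,-0.094],"angular":[0,-0.88,0],"claw":0.74},{"offset":[0.122,0.02,-0.094],"angular":[0,-0.96,0],"claw":0.74},{"offset":[0.122,0.02,-0.094],"angular":[0,-1,0],"claw":0.74},{"offset":[0.122,0.02,-0.094],"angular":[0,-1,0],"claw":0.74},{"offset":[0.122,0.02,-0.094],"angular":[0,-1,0],"claw":0.74}])

```text
t: 48.52
ee_pos: [461.9, 61.9, 199.8]
tool_rot: [-1.255, 1.134, -1.136]
wrist_force: [0.3, -0.8, 0.4]
width: 22.2
```

Run:
```python
from h import *
st();cmd([463.5,62,100],0.102);cmd([463.5,62,41],0.102)
```

```text
t 48.52 ee [461.9  61.9 199.8] jaw psi 0.1 ydir [ 0.001 -0.001 -1.   ] q [ 0.29  0.33 -0.62  2.01  0.25  0.87 -0.36] F [ 0.3 -0.8  0.4] w 22.2
offset [-1.000e-04  1.331e-01  2.000e-03] angular [-0.0006 -0.0011  0.0006]
offset [-2.000e-04  2.118e-01  2.000e-03] angular [-0.0006 -0.0011  0.0006]
```

drive_tool(rows=[{"offset":[0,0.05,0.002],"angular":[0,0,0],"claw":0.74},{"offset":[0,0.1,0.002],"angular":[0,0,0],"claw":0.74},{"offset":[0,0.133,0.002],"angular":[0,-0.001,0],"claw":0.74},{"offset":[0,0.133,0.002],"angular":[0,-0.001,0],"claw":0.74}])

```text
t: 49.02
ee_pos: [461.9, 61.8, 98.6]
tool_rot: [-1.259, 1.136, -1.133]
wrist_force: [-0.3, 0.2, 0.1]
width: 22.1
```

Run:
```python
from h import *
st();cmd([463.5,62,41],0.102)
b=snap("side");cv2.imwrite("pics/c15.png",cv2.resize(b["image"][180:270,230:350,::-1],(800,600),interpolation=cv2.INTER_CUBIC))
```

```text
t 49.02 ee [461.9  61.8  98.6] jaw psi 0.102 ydir [-0.003 -0.001 -1.   ] q [ 0.2   0.5  -0.53  2.08  0.4   0.66 -0.49] F [-0.3  0.2  0.1] w 22.1
offset [-0.0001  0.0768  0.0025] angular [ 0.0021 -0.0002  0.0006]
```

View pics/c15.png

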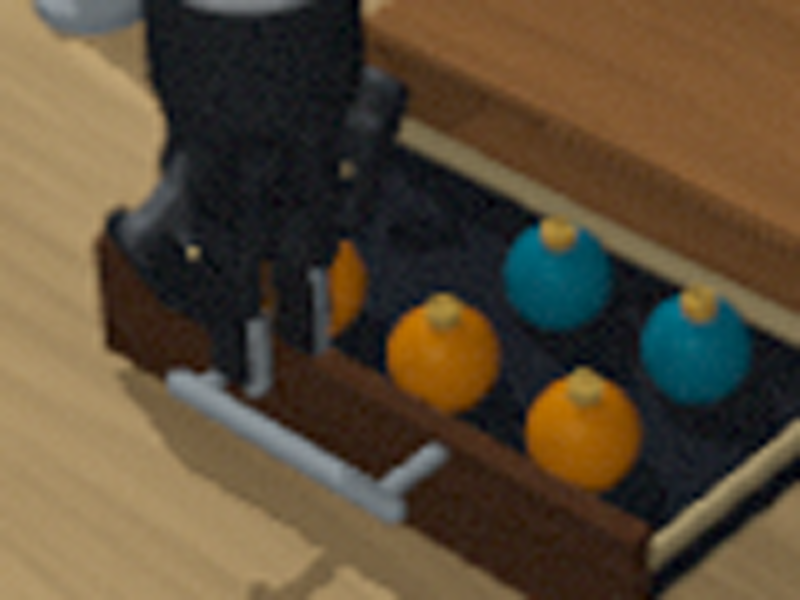

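drive_tool(rows=[{"offset":[0,0.025,0.002],"angular":[0,0,0],"claw":0.74},{"offset":[0,0.05,0.002],"angular":[0.002,0,0],"claw":0.74},{"offset":[0,0.073,0.002],"angular":[0.002,0,0],"claw":0.74},{"offset":[0,0.073,0.002],"angular":[0.002,0,0],"claw":0.74},{"offset":[0,0.073,0.002],"angular":[0.002,0,0],"claw":0.78},{"offset":[0,0.073,0.002],"angular":[0.002,0,0],"claw":0.82},{"offset":[0,0.073,0.002],"angular":[0.002,0,0],"claw":0.82}])

```text
t: 49.95
ee_pos: [464.8, 62.2, 45.5]
tool_rot: [-1.254, 1.131, -1.136]
wrist_force: [-0.3, -0.8, 0.1]
width: 15.3
```

Run:
```python
from h import *
st();e=np.array([np.cos(.102),np.sin(.102),0]);p=manip.get_state()["ee_pos"];cmd(p+150*e)
```

```text
t 49.95 ee [464.8  62.2  45.5] jaw psi 0.102 ydir [ 0.003 -0.001 -1.   ] q [ 0.14  0.59 -0.45  2.1   0.49  0.55 -0.57] F [-0.3 -0.8  0.1] w 15.3
offset [-1.e-04  7.e-04  2.e-01] angular [0. 0. 0.]
```

drive_tool(rows=[{"offset":[0,0,0.002],"angular":[0,0,0],"claw":0.82},{"offset":[0,0,0.006],"angular":[0,0,0],"claw":0.82},{"offset":[0,0,0.011],"angular":[0,0,0],"claw":0.82},{"offset":[0,0,0.017],"angular":[0,0,0],"claw":0.82},{"offset":[0,0,0.024],"angular":[0,0,0],"claw":0.82},{"offset":[0,0,0.031],"angular":[0,0,0],"claw":0.82},{"offset":[0,0,0.038],"angular":[0,0,0],"claw":0.82},{"offset":[0,0,0.045],"angular":[0,0,0],"claw":0.82},{"offset":[0,0,0.052],"angular":[0,0,0],"claw":0.82},{"offset":[0,0,0.057],"angular":[0,0,0],"claw":0.82},{"offset":[0,0,0.06],"angular":[0,0,0],"claw":0.82},{"offset":[0,0,0.06],"angular":[0,0,0],"claw":0.82}])

```text
t: 51.45
ee_pos: [510.0, 67.0, 45.8]
tool_rot: [-1.253, 1.131, -1.136]
wrist_force: [-0.8, -0.1, -0.5]
width: 15.1
```

Run:
```python
from h import *
st();b=snap("side","side20");cv2.imwrite("pics/c16.png",cv2.resize(b["image"][170:260,240:360,::-1],(800,600),interpolation=cv2.INTER_CUBIC))
```

```text
t 51.45 ee [510.   67.   45.8] jaw psi 0.102 ydir [ 0.004 -0.    -1.   ] q [ 0.14  0.65 -0.46  1.99  0.48  0.61 -0.54] F [-0.8 -0.1 -0.5] w 15.1
```

View pics/c16.png

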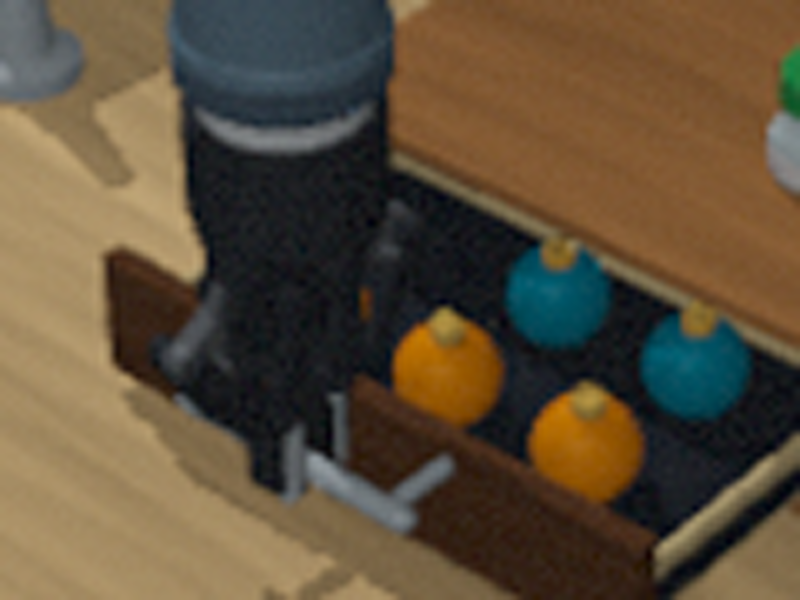

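drive_tool(rows=[{"offset":[0,0,0.004],"angular":[0,0,0],"claw":0.82},{"offset":[0,0,0.01],"angular":[0,0,0],"claw":0.82},{"offset":[0,0,0.018],"angular":[0,0,0],"claw":0.82},{"offset":[0,0,0.027],"angular":[0,0,0],"claw":0.82},{"offset":[0,0,0.036],"angular":[0,0,0],"claw":0.82},{"offset":[0,0,0.045],"angular":[0,0,0],"claw":0.82},{"offset":[0,0,0.054],"angular":[0,0,0],"claw":0.82},{"offset":[0,0,0.063],"angular":[0,0,0],"claw":0.82},{"offset":[0,0,0.072],"angular":[0,0,0],"claw":0.82},{"offset":[0,0,0.081],"angular":[0,0,0],"claw":0.82},{"offset":[0,0,0.088],"angular":[0,0,0],"claw":0.82},{"offset":[0,0,0.09],"angular":[0,0,0],"claw":0.82}])

```text
t: 53.0
ee_pos: [577.7, 74.0, 46.2]
tool_rot: [-1.252, 1.131, -1.136]
wrist_force: [-0.9, -0.6, 0.3]
width: 15.5
```

Run:
```python
from h import *
st();b=snap("side","side21");cv2.imwrite("pics/c17.png",cv2.resize(b["image"][160:250,240:360,::-1],(800,600),interpolation=cv2.INTER_CUBIC))
```

```text
t 53.0 ee [577.7  74.   46.2] jaw psi 0.102 ydir [ 0.005  0.    -1.   ] q [ 0.13  0.73 -0.46  1.81  0.47  0.71 -0.49] F [-0.9 -0.6  0.3] w 15.5
```

View pics/c17.png

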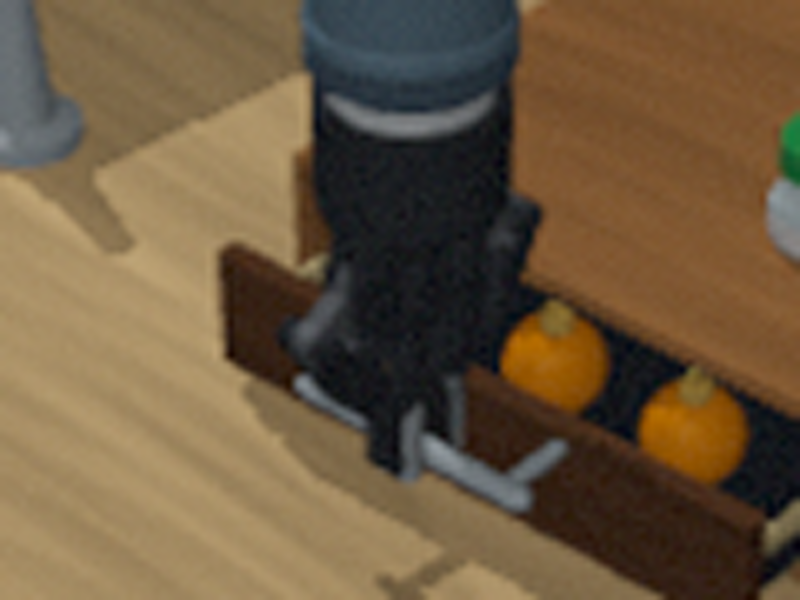

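drive_tool(rows=[{"offset":[0,0,0.004],"angular":[0,0,0],"claw":0.82},{"offset":[0,0,0.01],"angular":[0,0,0],"claw":0.82},{"offset":[0,0,0.016],"angular":[0,0,0],"claw":0.82},{"offset":[0,0,0.022],"angular":[0,0,0],"claw":0.82},{"offset":[0,0,0.026],"angular":[0,0,0],"claw":0.82},{"offset":[0,0,0.028],"angular":[0,0,0],"claw":0.82}])

```text
t: 53.8
ee_pos: [598.9, 76.2, 46.3]
tool_rot: [-1.252, 1.13, -1.137]
wrist_force: [-2.1, -0.7, -0.3]
width: 15.7
```

Run:
```python
from h import *
st();b=snap("side","side22");cv2.imwrite("pics/c18.png",cv2.resize(b["image"][160:250,240:360,::-1],(800,600),interpolation=cv2.INTER_CUBIC))
```

```text
t 53.8 ee [598.9  76.2  46.3] jaw psi 0.102 ydir [ 0.005  0.    -1.   ] q [ 0.13  0.75 -0.46  1.76  0.47  0.74 -0.47] F [-2.1 -0.7 -0.3] w 15.7
```

View pics/c18.png

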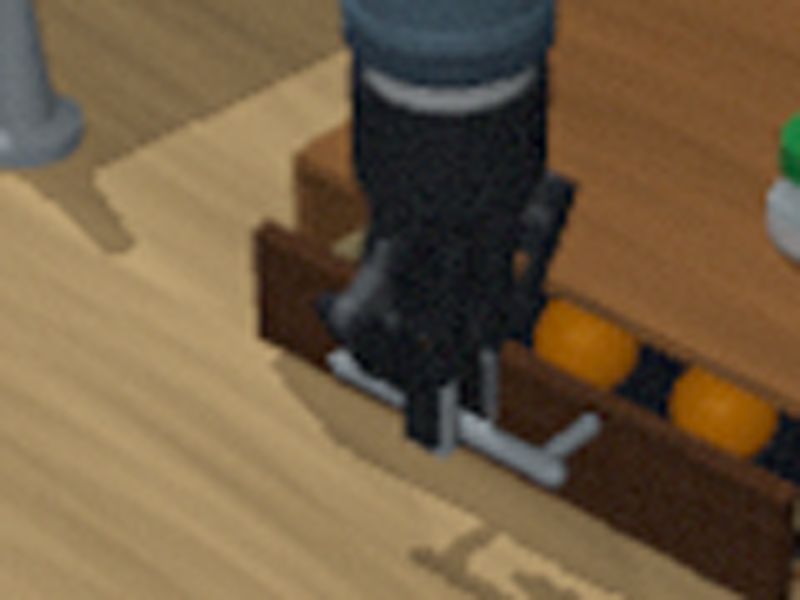

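drive_tool(rows=[{"offset":[0,0,0.004],"angular":[0,0,0],"claw":0.82},{"offset":[0,0,0.008],"angular":[0,0,0],"claw":0.82},{"offset":[0,0,0.012],"angular":[0,0,0],"claw":0.82},{"offset":[0,0,0.015],"angular":[0,0,0],"claw":0.82},{"offset":[0,0,0.015],"angular":[0,0,0],"claw":0.82}])

```text
t: 54.48
ee_pos: [610.8, 77.5, 46.6]
tool_rot: [-1.251, 1.13, -1.137]
wrist_force: [-0.1, -0.7, -0.4]
width: 15.4
```

drive_tool(rows=[{"offset":[0,0,0.002],"angular":[0,0,0],"claw":0.82},{"offset":[0,0,0.005],"angular":[0,0,0],"claw":0.82},{"offset":[0,0,0.008],"angular":[0,0,0],"claw":0.82},{"offset":[0,0,0.009],"angular":[0,0,0],"claw":0.82},{"offset":[0,0,0.009],"angular":[0,0,0],"claw":0.82}])

```text
t: 55.1
ee_pos: [617.7, 78.2, 46.7]
tool_rot: [-1.25, 1.13, -1.137]
wrist_force: [-0.5, -0.2, -0.2]
width: 15.3
```

Run:
```python
from h import *
st();b=snap("side","side23");cv2.imwrite("pics/c19.png",cv2.resize(b["image"][160:250,240:360,::-1],(800,600),interpolation=cv2.INTER_CUBIC))
```

```text
t 55.1 ee [617.7  78.2  46.7] jaw psi 0.101 ydir [ 0.007  0.001 -1.   ] q [ 0.12  0.78 -0.46  1.7   0.47  0.76 -0.46] F [-0.5 -0.2 -0.2] w 15.3
```

View pics/c19.png

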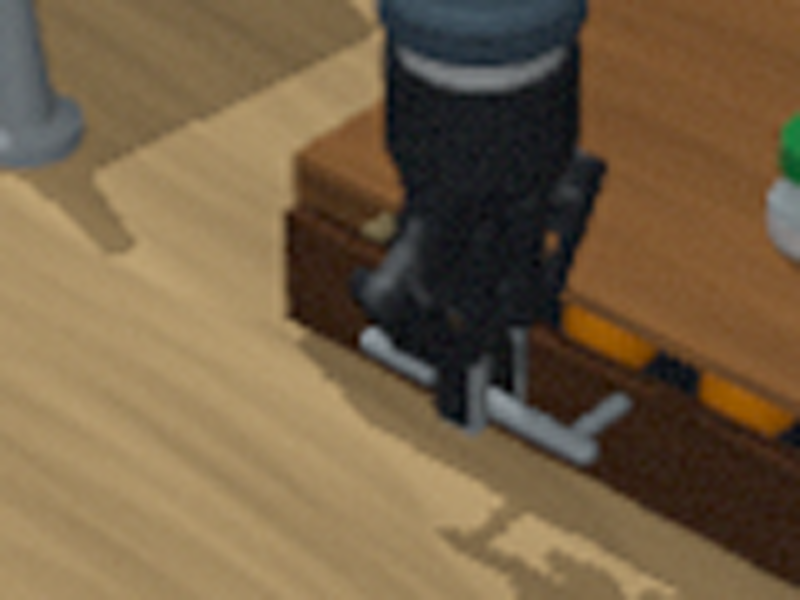

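drive_tool(rows=[{"offset":[0,0,0.002],"angular":[0,0,0],"claw":0.82},{"offset":[0,0,0.004],"angular":[0,0,0],"claw":0.82},{"offset":[0,0,0.005],"angular":[0,0,0],"claw":0.82},{"offset":[0,0,0.005],"angular":[0,0,0],"claw":0.82}])

```text
t: 55.65
ee_pos: [618.3, 78.3, 46.4]
tool_rot: [-1.256, 1.133, -1.135]
wrist_force: [-10.8, -1.0, 8.2]
width: 15.2
```

drive_tool(rows=[{"offset":[0,0,0.002],"angular":[0,0,0],"claw":0.82},{"offset":[0,0,0.004],"angular":[0,0,0],"claw":0.82},{"offset":[0,0,0.005],"angular":[0,0,0],"claw":0.82},{"offset":[0,0,0.005],"angular":[0,0,0],"claw":0.82}])

```text
t: 56.15
ee_pos: [618.2, 78.3, 46.1]
tool_rot: [-1.263, 1.138, -1.132]
wrist_force: [-12.1, -1.6, 9.8]
width: 15.0
```

drive_tool(rows=[{"offset":[0,0,0],"angular":[0,0,0],"claw":0.8},{"offset":[0,0,0],"angular":[0,0,0],"claw":0.75},{"offset":[0,0,-0.001],"angular":[0,0,0],"claw":0.74},{"offset":[0,-0.02,-0.001],"angular":[0,0,0],"claw":0.74},{"offset":[0,-0.06,-0.001],"angular":[0,0,0],"claw":0.74},{"offset":[0,-0.12,-0.001],"angular":[0,0,0],"claw":0.74},{"offset":[0,-0.18,-0.03],"angular":[0,0,0],"claw":0.74},{"offset":[0,-0.24,-0.1],"angular":[0,0,0],"claw":0.74},{"offset":[0,-0.26,-0.18],"angular":[0,0,0],"claw":0.74},{"offset":[0,-0.26,-0.22],"angular":[0,0,0],"claw":0.74}])

```text
t: 57.4
ee_pos: [454.1, 62.2, 244.5]
tool_rot: [-1.262, 1.134, -1.134]
wrist_force: [0.2, 0.3, 0.4]
width: 22.2
```

Run:
```python
from h import *
st();a=snap("top","top24");b=snap("side","side24");cv2.imwrite("pics/c20.png",cv2.resize(b["image"][150:255,240:380,::-1],(800,600),interpolation=cv2.INTER_CUBIC))
e=np.array([np.cos(.102),np.sin(.102)]);n=np.array([-e[1],e[0]])
for d in(0,10): # predicted bar ends for drawer value d
    c=np.array([586.9,76.2])-125*e+(155-d)*e
    print(d,proj(b,[np.r_[c+55*n,57],np.r_[c-55*n,57]]).round(1).tolist())
```

```text
t 57.4 ee [454.1  62.2 244.5] jaw psi 0.103 ydir [-0.004 -0.004 -1.   ] q [ 0.33  0.26 -0.65  1.98  0.19  0.97 -0.31] F [0.2 0.3 0.4] w 22.2
0 [[296.3, 210.4], [327.4, 226.6]]
10 [[293.8, 212.1], [325.0, 228.4]]
```

View pics/c20.png

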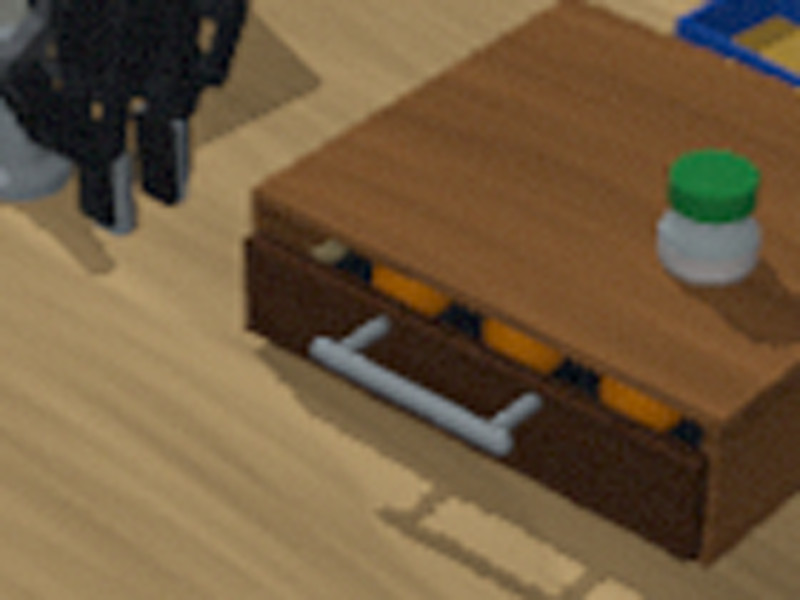

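View pics/top24.png

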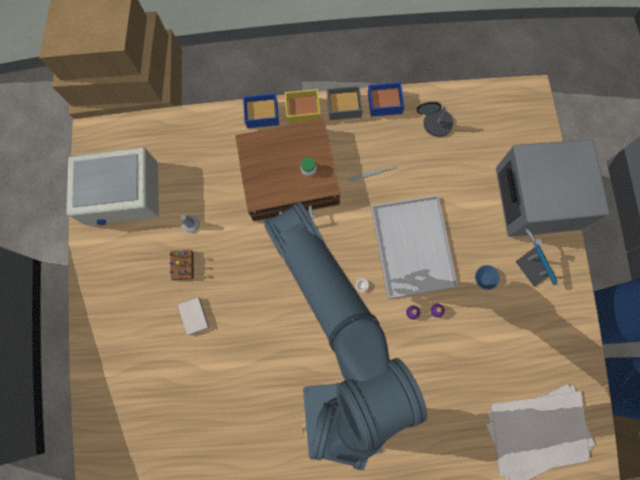

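The handle ends read (296,211) and (328,227), against predicted home positions of (296,210) and (327,227). The panel is flush, all three ambers show in place through the gap, and nothing else has moved. Handing in.

Run:
```python
from station import manip
print(manip.close_job())
```

```text
the job is handed in; nothing more can be done
None
```

I pulled the drawer to its stop and set all five globes in its pockets: three amber in the front row, and two teal in the back row (middle and right). I then pushed the drawer fully home and handed the job in at about 57 s; no verdict was reported.

**Placing:** Each globe was held at the 20 N minimum grip and met the tray at about 5–7 N before I let go. With the drawer still out, all five stood upright, and the camera positions were mostly within 1–3 mm of their pockets. The side view put the front-left globe up to about 5 mm off, while the top view had it within 1 mm.

**Closing:** The drawer met its home stop at about 12 N. The handle ends in the last side picture match the fully-home prediction within about 1–2 mm.

**Last look:** The three amber globes show in place through the gap above the panel. The two teal ones are hidden inside the cabinet, so I could not check them after closing. By eye, the bystanders and the purple look-alikes are where they started, and the arm is clear of everything.

**Disagreement:** The camera estimate of each globe's position in the fingers was off by several millimetres, because the fingers hid part of the glass. I placed by the grasp geometry and the touch of contact instead.

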